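# Fill the dry-block heater and lock its dial

### The arm

A 6-joint arm with a two-finger parallel gripper is mounted at the origin on a cart in front of the work surface, level with it; the furniture and walls round the work are solid. World frame = base frame: x ahead of the robot, y to its left, z up, the work surface at z = 0. Lengths are in m, angles in rad, forces in N, time in s.
With the tool pointing down it reaches from about 0.3 to 1 m from the base axis. Payload 5.1 kg.
Tool frame: the origin (TCP) lies at the very end of the fingers, on their centre line; the grasp point (between the pads) lies 19 mm behind it; z points along the fingers, y is the line along which they close (so a half turn about z gives the same grasp; the last joint's range is limited). The gripper opens to 95 mm and grips with 3 to 60 N. Pads are 20 mm wide; open, the fingers measure 119 mm over their backs; the gripper's body (75 mm by 180 mm) begins 59 mm behind the grasp point.
Start: joints at [-1.306, 0.124, 1.65, -0, 1.367, -0.083], TCP at [0.222, -0.611, 0.215] pointing down, gripper open.
Joint ranges: [-2.61, 2.61], [-1.02, 2.33], [0.03, 2.71], [-1.35, 4.49], [0.32, 2.68], [-2.91, 2.91]. Speed limits (rad/s): [2.57, 2.57, 3.14, 3.14, 3.14, 3.14].

### API

Orientations are given as a unit quaternion [x, y, z, w].
In Python, from cell import robot gives the robot as it stands. The module is installed in compiled form; this text tells all that it offers.
- The arm moves only by the tool move_arm, never from a script. Its argument "plan" is a list of rows, each an object with "hand": the finger opening in mm, from 0 to 95.1; "slide": the shift along the tool's x, y, z in units of 30 mm (1.0 is 30 mm), a list of three; "delta_rot": the turn, a rotation vector about the tool's x, y, z in rad, a list of three. In form: [{"hand": hand, "slide": [x, y, z], "delta_rot": [wx, wy, wz]}, ...]. A call has 1 to 12 rows; each row is the pose to reach, as a shift and turn from the pose commanded when the call began, along the tool's axes at that moment; what a row does not reach only later rows make up. A row lasts 1/10 s, in which the tool goes at most 50 mm and 8.59 degrees, less where a joint would pass 70% of its speed; a pose out of reach is approached as far as the arm can. A call with a gripper value outside its range is refused whole. The fingers move at their own pace and stop on an object; "squeeze" is the grip in N (left out, the last holds). Time passes only in rows, so rows that repeat a pose let the fingers close. It gives the time, the measured TCP pose, the force, the opening and the grip force at its end, in the units of the state.
- robot.sense(): the state, without advancing time (a new reading comes with each control period).
- robot.get_image(name): name is "side" or "top"; returns a dict with "pixels" (400x640x3 uint8, red, green, blue), "mtx" (3x3 intrinsics, pixels), "R" (3x3) and "t" (3): a world point X has camera coordinates R X + t. Camera axes: x right, y down, z forward; pixel columns grow to the right and rows downward; lengths in m; the calibration is good to about 2 mm. A picture is of the moment at which its call begins. There is no depth.
- robot.hand_in(): hands the job in; it is judged then, once.
The state is a dict: "time_s": time; "joint_positions": joint angles; "dq": joint speeds; "joint_efforts": joint torques, N m; "ee_pos": TCP position; "eef_rot": TCP orientation; "force": force on the tool from outside, world axes, zero at the start; "ft_torque": the same for the moment, N m; "gripper_width": finger opening in m; "finger_force": force on a finger pad.
Only numpy, scipy, OpenCV 4.12 (cv2) and the standard library are available. Lean on these libraries where they do the work, as an engineer would, in place of code of your own. Each camera call takes 0.05 s, during which the arm holds its last target. There are 200 camera calls.

### The job

Get the dry-block heater ready for a run: take the sample tube or tubes that were left in its square well out and lay them in the pink basket behind the heater, then fit the three aluminium plates from the blue-grey board together in the well so that all of them lie flat on its floor. Only when the plates are in, slide the clear lock guard off the dial, turn the dial until its white pointer is at the red mark, and slide the guard all the way over it again. Leave the small red-capped reagent bottle beside the basket standing where it is.

Things in the scene. Friction and masses are not known exactly. Their poses are not given: they have to be found in the camera images.
- heater: white dry-block heater, fixed. Origin on the bench below the centre of its square well; the case spans x -68 to 68, y -68 to 140 mm (y < 68: well with 11 mm walls, rim 73 mm above the bench; y > 68: lower grey control deck, top 67 mm above the bench, on the left seen from the robot). The dial's upright axis is at x 34, y 104 mm; the guard slides along x at y 104 mm
- well (a point): centre of the well's dark floor, 55 mm above the bench, axes parallel to the heater's. The well is 114 x 114 mm (x and y from -57 to 57 mm) and 18 mm deep, as deep as a plate is thick. It is a grid of 3 x 3 cells of 38 mm, which the three plates of a run fill exactly, with 5 mm of play in all
- long_plate_l: aluminium L plate of 4 cells, 18 mm thick. Origin on its underside below the lug. Bar x -26 to 7, y -45 to 64 mm; foot x 7 to 45, y -45 to -12 mm (so each edge is 2.5 mm inside its 38 mm cells). Black lifting lug on the origin, 10 mm thick (x), 30 mm long (y), from 18 to 50 mm above the underside; grip it across its thickness. 0.23 kg. Either this or long_plate_r is there; the absent one is None
- long_plate_r: mirror image of long_plate_l: bar x -7 to 26, y -45 to 64 mm; foot x -45 to -7, y -45 to -12 mm; same lug on the origin, 10 mm (x) by 30 mm (y), same heights and weight
- corner_plate: aluminium corner plate of 3 cells, 18 mm thick, two equal arms: x -27.5 to 43.5, y -27.5 to 5.5 mm and x -27.5 to 5.5, y -27.5 to 43.5 mm (corner cell's centre at x -11, y -11 mm). Origin on its underside below the lug, which is 30 mm long (x), 10 mm thick (y), from 18 to 50 mm above the underside. About 0.17 kg
- bar_plate: aluminium bar plate of 2 cells, 71 mm (x) by 33 mm (y), 18 mm thick. Origin at the centre of its underside, below the lug, which is 30 mm long (x), 10 mm thick (y), from 18 to 50 mm above the underside. About 0.11 kg. The plates start lying on the blue-grey board, lugs up
- board_top (a point): centre of the top of the blue-grey plastic board to the right of the heater, on which the plates start: 155 mm (x) by 280 mm (y), 10 mm thick, fixed
- tube_1: white screw-cap sample tube with a paper label and blue cap, lying on the well's floor, 16 mm thick (cap 18.4 mm), 92 mm long. Origin on its axis at mid length, x along the axis, the cap at +x. One tube or two are there; an absent one is None
- tube_2: a second tube like tube_1
- pink_tray: pink instrument basket, open on top, 132 mm (x) by 190 mm (y), 48 mm high, 3 mm walls and floor. Origin at the centre of its underside. It stands firmly on a low steel stand behind the heater, its underside 65 mm and its rim 113 mm above the bench
- dial (a joint): turn of the black dial (rad), 0 to 2.6, growing clockwise seen from above; at 0 the pointer points to the heater's -x. It stays where it is left (0.03 N m to turn). Its grip is a bar 36 mm long along the pointer, 10 mm thick, from 7 to 27 mm above the deck, on a skirt 36 mm across; a white line marks the pointer's end
- pointer (a point): tip of the dial's pointer, 20 mm from the dial's axis, near the deck
- mark_tip (a point): the red set mark on the dial's scale, a tick 20 mm from the dial's axis; its place round the dial varies. The pointer is at the mark when these two points coincide in plan
- guard (a joint): slide of the clear dial guard along the heater's +x (m): 0 parked clear of the dial on its -x side, 0.078 fully over it; stays where it is left, 1.2 N to slide
- guard_tab (a point): top centre of the guard's orange grip tab, 126 mm above the bench. The tab is 10 mm thick along the slide (x), 26 mm wide (y) and stands 26 mm above the guard's roof (44 by 57 mm)
- centrifuge: bench centrifuge, fixed, about 250 mm across and 250 mm tall, to the right of the heater and behind the board; origin at the centre of its foot; keep the gripper and the load clear of it
- microscope: microscope, fixed, to the left of the heater; its stage reaches to world y 0.116 m at the side of the heater (122 to 134 mm above the bench), its head is 270 mm tall; keep clear of it
- reagent_bottle: small white reagent bottle with a red cap and a red band, 48 mm across, 105 mm high, standing behind the heater, left of the basket; origin at the centre of its foot; to be left standing where it is
Things that resemble listed ones, but are neither listed nor needed, are in the scene too. Leave any yellow look-alike of the corner_plate alone.

How it is judged:
By the outcome, as a careful person would: the job done as asked, in the order asked, and still so for the second after the job is handed in, with the robot touching nothing.
Of tube_1, tube_2 only 1 to 2 are there at a start; the rules pass over those that are not, and their reading is None.
Of long_plate_l, long_plate_r only 1 to 1 are there at a start; the rules pass over those that are not, and their reading is None.
At some moment in a run one of corner_plate, bar_plate, long_plate_l, long_plate_r may be knocked a few centimetres aside while the robot is not near it.
It also fails if it takes over 210 s, if anything falls off the work surface, if the arm or the gripper's body presses on something with over 40 N, if the wrist force passes 120 N, or if a joint passes its speed limit or range.

## Working session

There is one attempt and no reset: what is moved stays moved. The work goes in short steps, Python scripts to look and compute and a tool call to move; the robot and the scene stay as the last step left them, time stands still between calls to the robot, and variables do not carry over. Pictures are saved under pics/ and viewed, at most 14 in all, crops included, and the job is handed in when it is done.

Besides the shell and the picture viewer there is one more tool, called after "Emit:" by a JSON object that holds its "op" and its "data", one argument or row to a line. move_arm: Moves the arm, as the interface text tells. Its arguments: {"type":"object","properties":{"plan":{"type":"array"},"squeeze":{"type":"number"}},"required":["plan"]}

```bash
mkdir -p pics; cat > h.py <<'E'
import numpy as np, cv2
from cell import robot
def shot(name):
    im=robot.get_image(name); im={k:np.array(v) for k,v in im.items()}; return im
def save(im,fn,crop=None,s=1):
    p=im['pixels'][:,:,::-1]
    if crop: x0,y0,x1,y1=crop; p=p[y0:y1,x0:x1]
    p=cv2.resize(p,None,fx=s,fy=s,interpolation=cv2.INTER_CUBIC); cv2.imwrite('pics/'+fn,p)
def ray(im,u,v,z):
    d=im['R'].T@np.linalg.inv(im['mtx'])@np.array([u,v,1.]); c=-im['R'].T@im['t']
    return c+d*(z-c[2])/d[2]
def proj(im,X):
    q=im['mtx']@(im['R']@np.array(X,float)+im['t']); return q[:2]/q[2]
E
python3 - <<'E'
from h import *
for n in('top','side'):
    im=shot(n); save(im,n+'0.png',s=1.25); print(n,-im['R'].T@im['t'],im['R'].round(2).tolist(),im['mtx'][0,0])
s=robot.sense(); print(s['ee_pos'],s['eef_rot'],s['gripper_width'],s['time_s'])
E
```

```text
top [ 0.22956613 -0.27525954  1.59586027] [[0.02, -1.0, 0.01], [-0.98, -0.02, -0.17], [0.17, -0.01, -0.98]] 513.2069904709201
side [-0.5835758  -0.03648916  1.08444446] [[-0.23, -0.97, -0.01], [-0.65, 0.16, -0.74], [0.72, -0.16, -0.67]] 459.00172584014103
[ 0.22136519 -0.61052206  0.21352856] [ 9.84918659e-01  1.73015464e-01 -7.32762510e-05 -9.37935898e-04] 0.0950264519229082 0.1
```

View pics/top0.png

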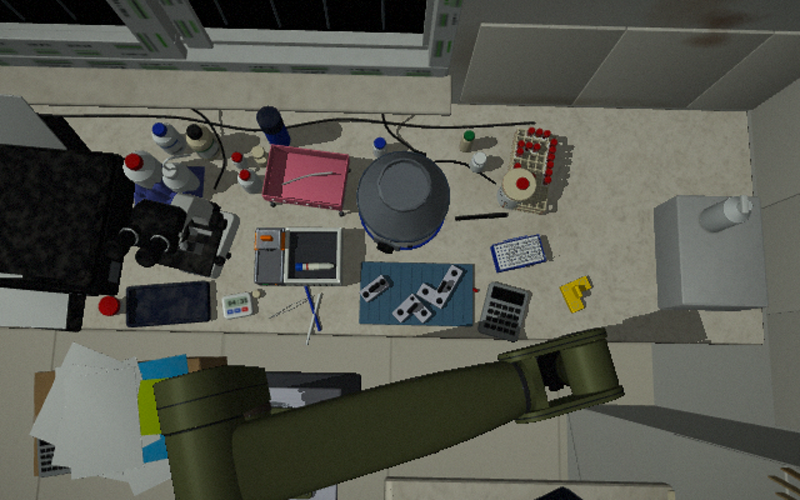

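View pics/side0.png

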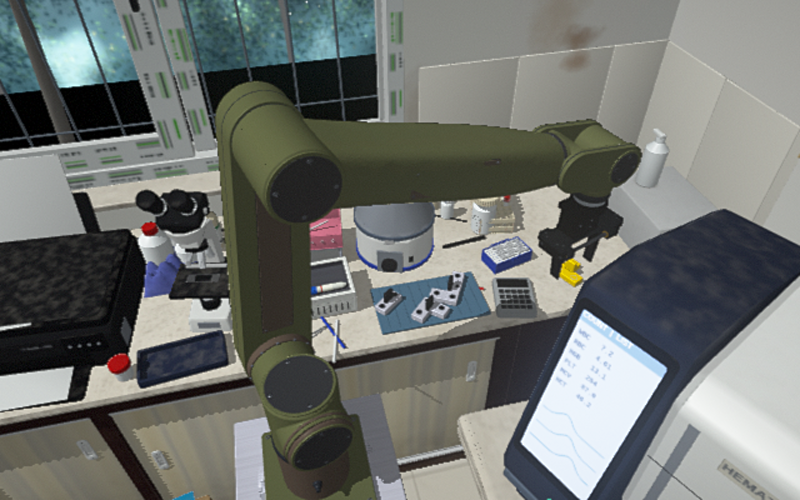

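The top view shows the heater at about (298,256), the basket at (305,178), and the board at (417,293) with three plates. One tube is visible at (315,267). A yellow look-alike lies at (577,292), and the bottle with a red cap is at (245,180), with another at (238,158). I'll enlarge the heater and board.

```bash
python3 - <<'E'
from h import *
im=shot('top'); save(im,'c1.png',(190,105,390,265),4)
E
```

```text
(no output)
```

View pics/c1.png

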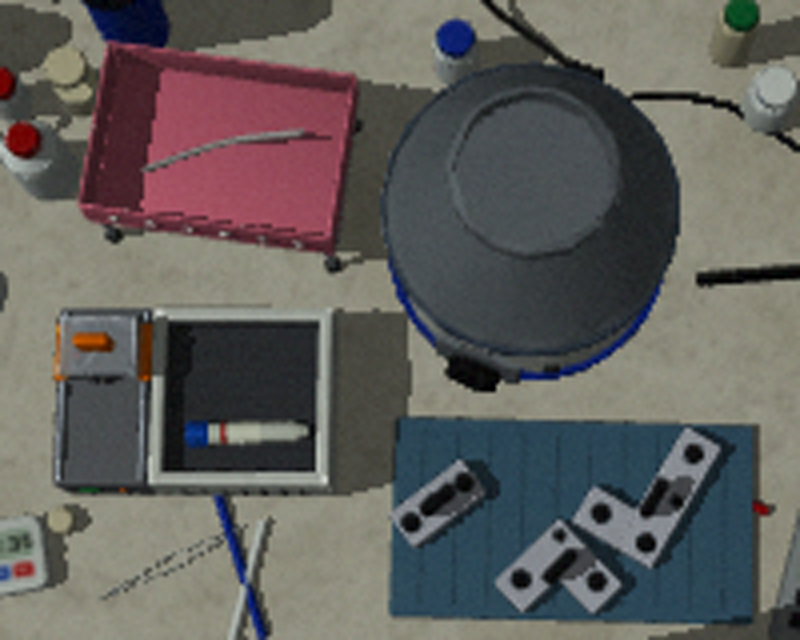

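The well holds one tube, cap at crop (195,433). The bar plate is at (440,500), the corner plate at (560,565) and the long plate at (660,500), which is the mirror type (long_plate_r). The guard is over the dial. Next I'll measure the contours.

```bash
cat >> h.py <<'E'
S=6
def up(im,crop):
    x0,y0,x1,y1=crop; return cv2.resize(im['pixels'][y0:y1,x0:x1],None,fx=S,fy=S,interpolation=cv2.INTER_CUBIC)
def w(im,crop,P,z): # upsampled px -> world xy
    return np.array([ray(im,crop[0]+(p[0]+.5)/S-.5,crop[1]+(p[1]+.5)/S-.5,z)[:2] for p in np.reshape(P,(-1,2))])
def plates(im,crop=(285,207,385,262),thr=115,zt=.028):
    g=cv2.GaussianBlur(cv2.cvtColor(up(im,crop),cv2.COLOR_RGB2GRAY),(0,0),2)
    cs,_=cv2.findContours((g>thr).astype(np.uint8),cv2.RETR_EXTERNAL,cv2.CHAIN_APPROX_NONE)
    out=[]
    for c in cs:
        if cv2.contourArea(c)<1500: continue
        W=w(im,crop,c,zt)*1000; r=cv2.minAreaRect(W.astype(np.float32))
        out.append((cv2.contourArea(W.astype(np.float32)),r,w(im,crop,cv2.approxPolyDP(c,9,True),zt)*1000))
    return out
E
python3 - <<'E'
from h import *
np.set_printoptions(suppress=True,precision=1)
im=shot('top')
for a,r,p in plates(im): print(a,r,'\n',p.tolist() if 0 else p.round(1).reshape(-1))
# heater white rim
cr=(200,178,280,232); u=up(im,cr); g=cv2.GaussianBlur(cv2.cvtColor(u,cv2.COLOR_RGB2GRAY),(0,0),2)
m=(g<75).astype(np.uint8); cs,_=cv2.findContours(m,cv2.RETR_LIST,cv2.CHAIN_APPROX_NONE)
for c in cs:
    if cv2.contourArea(c)>8000: print('dark',cv2.contourArea(c),cv2.minAreaRect((w(im,cr,c,.073)*1000).astype(np.float32)),w(im,cr,cv2.approxPolyDP(c,8,True),.073).round(4).tolist() )
hsv=cv2.cvtColor(u,cv2.COLOR_RGB2HSV)
def blob(lo,hi,z,nm,amin=150):
    m=cv2.inRange(hsv,lo,hi); n,l,st,ce=cv2.connectedComponentsWithStats(m)
    for i in range(1,n):
        if st[i,4]>amin: print(nm,st[i],w(im,cr,ce[i],z)*1000)
blob((5,150,120),(20,255,255),.126,'orange'); blob((100,130,60),(130,255,255),.063,'blue')
wm=((g>120)).astype(np.uint8); cs,_=cv2.findContours(wm,cv2.RETR_LIST,cv2.CHAIN_APPROX_NONE)
for c in cs:
    if cv2.contourArea(c)>1500: z=.063 if cv2.contourArea(c)<9000 else .073; print('white',cv2.contourArea(c),cv2.minAreaRect((w(im,cr,c,z)*1000).astype(np.float32)))
cv2.imwrite('pics/u.png',u[:,:,::-1]); print(u.shape)
E
```

```text
477.2894435725175 ((332.1175231933594, -355.3478698730469), (30.880229949951172, 30.646329879760742), 44.82399368286133) 
 [ 348.9 -360.1  335.4 -368.4  325.7 -363.5  325.5 -354.4  338.  -349.6
  333.1 -334.5  311.9 -354.6  331.5 -375.6]
1432.6715397275984 ((345.8709411621094, -315.2566833496094), (29.682598114013672, 69.30867004394531), 46.088645935058594) 
 [ 379.2 -330.1  332.9 -282.7  311.1 -301.9  329.2 -319.8  341.3 -317.
  360.  -335.   360.8 -347.2  370.7 -337.4  361.4 -331.9  365.3 -323.7]
2156.1361615867354 ((384.6915283203125, -381.5052795410156), (68.384765625, 49.42799758911133), 60.3768196105957) 
 [ 404.9 -355.7  379.5 -341.3  346.7 -398.8  389.6 -422.9  381.2 -394.4]
2073.3945480147377 ((361.9582824707031, -315.4822998046875), (127.09605407714844, 245.7739715576172), 1.3178411722183228) 
 [ 401.  -191.7  295.6 -195.2  301.3 -439.8  301.9 -205.6  307.3 -200.3
  374.1 -201.2  417.5 -257.1  424.  -250.8  384.9 -203.9  402.8 -200.3]
1045.786247279495 ((428.544677734375, -428.3637390136719), (30.623451232910156, 42.25371170043945), 59.923919677734375) 
 [ 453.1 -426.5  417
[... 955 characters left out ...]
0.0298], [0.4057, -0.032], [0.4089, -0.1445], [0.5212, -0.1421], [0.5199, -0.0266], [0.5101, -0.0246], [0.5263, -0.0157], [0.5185, -0.0131], [0.5261, -0.0096]]
orange [ 24  51   6  54 218] [[491.8  40.6]]
orange [ 48  62  51  19 864] [[494.1  18. ]]
blue [ 216  193   37   42 1357] [[435.1 -53.7]]
blue [263 305  15  19 234] [[384.6 -74.3]]
white 2887.5 ((386.9403381347656, -131.07350158691406), (10.50878620147705, 94.73912811279297), 1.3613827228546143)
white 2454.5 ((437.93695068359375, -106.19755554199219), (14.129011154174805, 60.591796875), 4.602628231048584)
white 36859.0 ((460.4986877441406, -55.07536315917969), (163.23971557617188, 241.20257568359375), 1.4282621145248413)
(324, 480, 3)
```

View pics/u.png

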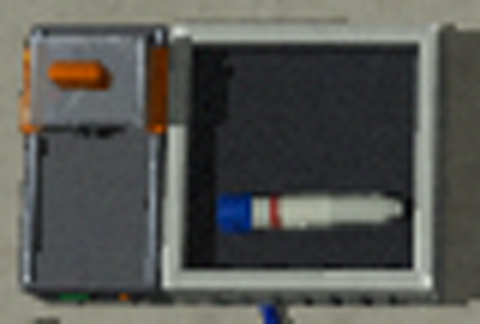

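The heater yaw is about +1.2° and the well centre is at about (0.464,-0.086). The tube's centre is near (0.436,-0.099) and it lies along y. I'll set out above the tube now.

Emit:
{"op": "move_arm", "data": {
  "plan": [
    {"hand":95,"slide":[0,0,-1.8],"delta_rot":[0,0,0]},
    {"hand":60,"slide":[4,-4.4,-1.8],"delta_rot":[0,0,0]},
    {"hand":30,"slide":[12.5,-13.7,-1.8],"delta_rot":[0,0,-1.244]},
    {"hand":25,"slide":[12.5,-13.7,-1.8],"delta_rot":[0,0,-1.244]},
    {"hand":25,"slide":[12.5,-13.7,-1.8],"delta_rot":[0,0,-1.244]},
    {"hand":25,"slide":[12.5,-13.7,-1.8],"delta_rot":[0,0,-1.244]},
    {"hand":25,"slide":[12.5,-13.7,-1.8],"delta_rot":[0,0,-1.244]},
    {"hand":25,"slide":[12.5,-13.7,-1.8],"delta_rot":[0,0,-1.244]},
    {"hand":25,"slide":[12.5,-13.7,-1.8],"delta_rot":[0,0,-1.244]},
    {"hand":25,"slide":[12.5,-13.7,-1.8],"delta_rot":[0,0,-1.244]},
    {"hand":25,"slide":[12.5,-13.7,-1.8],"delta_rot":[0,0,-1.244]},
    {"hand":25,"slide":[12.5,-13.7,-1.8],"delta_rot":[0,0,-1.244]}
  ],
  "squeeze": 15
}}

```text
time_s: 1.4
ee_pos: [0.4318, -0.1008, 0.2688]
eef_rot: [0.699, 0.715, 0.0, 0.0]
force: [0.1, 0.3, -0.5]
gripper_width: 0.0251
finger_force: 0.0
```

```bash
python3 - <<'E'
from h import *
np.set_printoptions(suppress=True,precision=2)
im=shot('top'); cr=(200,178,280,232)
u=cv2.imread('pics/u.png'); g=cv2.GaussianBlur(cv2.cvtColor(u,cv2.COLOR_BGR2GRAY),(0,0),2).astype(float)
gx=cv2.Sobel(g,cv2.CV_64F,1,0); gy=cv2.Sobel(g,cv2.CV_64F,0,1)
def edge(vert,pos,rng,sgn,z):
    P=[]
    for k in range(*rng,3):
        a=(gx[k,pos-9:pos+10] if vert else gy[pos-9:pos+10,k])*sgn; j=a.argmax()+pos-9
        P.append((j,k) if vert else (k,j))
    W=w(im,cr,P,z)*1000; vx,vy,x0,y0=cv2.fitLine(W.astype(np.float32),cv2.DIST_HUBER,0,.01,.01).ravel()
    if (vert and vx<0) or (not vert and vy<0): vx,vy=-vx,-vy
    print('V' if vert else 'H',pos,(x0,y0),'yaw',np.degrees(np.arctan2(vy,vx))-(0 if vert else 90))
edge(1,187,(130,265),-1,.073);edge(1,418,(60,255),1,.073);edge(0,44,(240,405),-1,.073);edge(0,270,(220,405),1,.073)
edge(1,440,(60,280),-1,.073);edge(0,27,(190,430),1,.073)
hsv=cv2.cvtColor(u,cv2.COLOR_BGR2HSV)
m=(g>100)|(cv2.inRange(hsv,(100,130,60),(130,255,255))>0); m=m[180:245,205:412].astype(np.uint8)
c=max(cv2.findContours(m,cv2.RETR_EXTERNAL,cv2.CHAIN_APPROX_NONE)[0],key=cv2.contourArea)+np.array([205,180])
print('tube',cv2.minAreaRect((w(im,cr,c,.063)*1000).astype(np.float32)))
# plate holes
C=cv2.imread('pics/c1.png'); G=cv2.GaussianBlur(cv2.cvtColor(C,cv2.COLOR_BGR2GRAY),(0,0),1)
for nm,x,y in [('b1',412,522),('b2',465,482),('cx',521,578),('cy',597,580),('cc',558,535),('lend',694,453),('lc',646,543),('lf',600,513)]:
    s=(G[y-9:y+10,x-9:x+10]<80).astype(np.uint8); M=cv2.moments(s,True); X=x-9+M['m10']/M['m00'];Y=y-9+M['m01']/M['m00']
    print(nm,M['m00'],ray(im,190+(X+.5)/4-.5,105+(Y+.5)/4-.5,.028)[:2]*1000)
# basket corners from c1 rim z=.113
for X,Y in [(110,45),(357,74),(332,250),(82,213)]: print('basket',ray(im,190+(X+.5)/4-.5,105+(Y+.5)/4-.5,.113)[:2]*1000)
E
```

```text
V 187 (np.float32(441.7796), np.float32(-29.594545)) yaw 0.7095561
V 418 (np.float32(464.80084), np.float32(-144.42558)) yaw 0.28896794
H 44 (np.float32(521.551), np.float32(-94.67226)) yaw 1.418808
H 270 (np.float32(406.1686), np.float32(-93.397606)) yaw 1.3682022
V 440 (np.float32(455.03586), np.float32(-153.40105)) yaw 1.0087689
H 27 (np.float32(528.55475), np.float32(-95.77302)) yaw -1.1879044
tube ((438.457763671875, -105.92041015625), (15.581388473510742, 62.0773811340332), 5.838820457458496)
b1 305.0 [ 375.76 -216.7 ]
b2 356.0 [ 407.49 -256.86]
cx 308.0 [ 334.71 -301.13]
cy 301.0 [ 334.56 -358.95]
cc 134.0 [ 368.53 -329.86]
lend 301.0 [ 433.96 -432.06]
lc 310.0 [ 364.11 -396.08]
lf 310.0 [ 386.28 -361.16]
basket [721.55  17.66]
basket [ 703.74 -168.65]
basket [ 567.88 -154.96]
basket [591.29  31.07]
```

The well centre is (463.7,-86.9) mm with yaw about 1°, and the tube's grip point is (437.5,-93) mm with axis yaw about 93.8°. I'll go down, close on it and lift.

Emit:
{"op": "move_arm", "data": {
  "plan": [
    {"hand":25,"slide":[0.27,0.19,1.5],"delta_rot":[0,0,-0.044]},
    {"hand":25,"slide":[0.27,0.19,3],"delta_rot":[0,0,-0.044]},
    {"hand":25,"slide":[0.27,0.19,4.5],"delta_rot":[0,0,-0.044]},
    {"hand":25,"slide":[0.27,0.19,5.8],"delta_rot":[0,0,-0.044]},
    {"hand":25,"slide":[0.27,0.19,6.6],"delta_rot":[0,0,-0.044]},
    {"hand":25,"slide":[0.27,0.19,6.95],"delta_rot":[0,0,-0.044]},
    {"hand":25,"slide":[0.27,0.19,6.95],"delta_rot":[0,0,-0.044]},
    {"hand":10,"slide":[0.27,0.19,6.95],"delta_rot":[0,0,-0.044]},
    {"hand":10,"slide":[0.27,0.19,6.95],"delta_rot":[0,0,-0.044]},
    {"hand":10,"slide":[0.27,0.19,6.95],"delta_rot":[0,0,-0.044]},
    {"hand":10,"slide":[0.27,0.19,6.95],"delta_rot":[0,0,-0.044]}
  ],
  "squeeze": 15
}}

```text
time_s: 2.55
ee_pos: [0.4385, -0.0951, 0.0619]
eef_rot: [0.684, 0.73, 0.001, 0.002]
force: [0.7, 0.3, 5.5]
gripper_width: 0.0155
finger_force: 15.0
```

Emit:
{"op": "move_arm", "data": {
  "plan": [
    {"hand":10,"slide":[0,0,-1],"delta_rot":[0,0,0]},
    {"hand":10,"slide":[0,0,-2.5],"delta_rot":[0,0,0]},
    {"hand":10,"slide":[0,0,-4],"delta_rot":[0,0,0]},
    {"hand":10,"slide":[0.3,1.5,-4.6],"delta_rot":[0,0,0.05]},
    {"hand":10,"slide":[0.5,3,-4.6],"delta_rot":[0,0,0.1]},
    {"hand":10,"slide":[0.6,4.5,-4.6],"delta_rot":[0,0,0.16]},
    {"hand":10,"slide":[0.62,5.87,-4.6],"delta_rot":[0,0,0.16]},
    {"hand":10,"slide":[0.62,5.87,-4.6],"delta_rot":[0,0,0.16]},
    {"hand":10,"slide":[0.62,5.87,-3],"delta_rot":[0,0,0.16]},
    {"hand":10,"slide":[0.62,5.87,-1.7],"delta_rot":[0,0,0.16]},
    {"hand":10,"slide":[0.62,5.87,-0.9],"delta_rot":[0,0,0.16]},
    {"hand":10,"slide":[0.62,5.87,-0.5],"delta_rot":[0,0,0.16]}
  ]
}}

```text
time_s: 3.75
ee_pos: [0.6086, -0.0642, 0.073]
eef_rot: [0.74, 0.673, -0.002, -0.003]
force: [-9.5, 1.1, 22.9]
gripper_width: 0.0158
finger_force: 15.0
```

```bash
python3 - <<'E'
from h import *
im=shot('side'); save(im,'s1.png',(200,130,400,280),3); s=robot.sense(); print(s['ee_pos'],s['gripper_width'],s['force'])
im=shot('top'); save(im,'t1.png',(190,105,390,265),3)
E
```

```text
[ 0.60939824 -0.06434222  0.07322079] 0.015765459515546035 [-0.79835266 -0.25926361 -0.03400665]
```

View pics/t1.png

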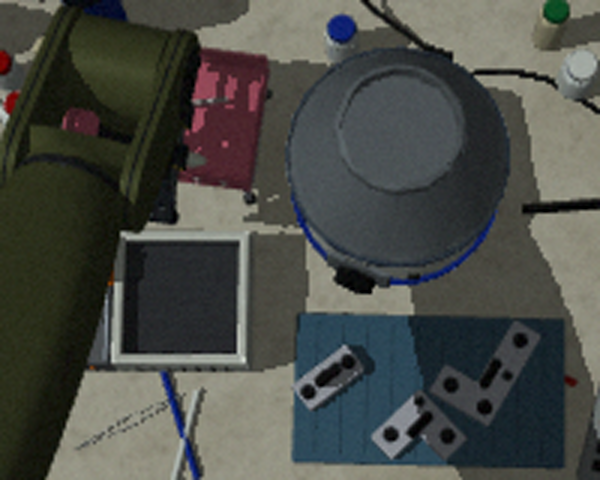

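The t1 picture shows the well empty and the tube's tip in the basket at (197,158). I'll release the tube, rise, and measure the plates on the board.

Emit:
{"op": "move_arm", "data": {
  "plan": [
    {"hand":28,"slide":[0,0,0],"delta_rot":[0,0,0]},
    {"hand":28,"slide":[0,0,0],"delta_rot":[0,0,0]},
    {"hand":28,"slide":[0,0,0],"delta_rot":[0,0,0]},
    {"hand":28,"slide":[0,0,-0.8],"delta_rot":[0,0,0]},
    {"hand":28,"slide":[0,0,-2],"delta_rot":[0,0,0]},
    {"hand":40,"slide":[0,0,-3.5],"delta_rot":[0,0,0]},
    {"hand":40,"slide":[0,0,-5],"delta_rot":[0,0,0]},
    {"hand":40,"slide":[0,0,-6],"delta_rot":[0,0,0]}
  ]
}}

```text
time_s: 4.65
ee_pos: [0.6126, -0.0648, 0.2604]
eef_rot: [0.74, 0.673, 0.002, 0.002]
force: [1.3, -0.1, -0.7]
gripper_width: 0.0393
finger_force: 0.0
```

```bash
python3 - <<'E'
from h import *
np.set_printoptions(suppress=True,precision=1)
im=shot('top'); cr=(285,207,385,262); u=up(im,cr); cv2.imwrite('pics/b1.png',u[:,:,::-1])
g=cv2.GaussianBlur(cv2.cvtColor(u,cv2.COLOR_RGB2GRAY),(0,0),1.5)
cs,_=cv2.findContours((g<48).astype(np.uint8),cv2.RETR_EXTERNAL,cv2.CHAIN_APPROX_NONE)
for c in cs:
    if 150<cv2.contourArea(c)<5000: print(cv2.contourArea(c),c.reshape(-1,2).mean(0),cv2.minAreaRect((w(im,cr,c,.06)*1000).astype(np.float32)),'z.028',w(im,cr,c.reshape(-1,2).mean(0),.028)*1000)
C=[ray(im,190+X/4,105+Y/4,.2)[:2] for X,Y in((383,215),(680,215),(530,65),(530,360))]; print(np.array(C)*1000)
sd=shot('side'); save(sd,'s2.png',(180,140,420,290),3)
E
```

```text
336.0 [594.6 309.1] ((311.5185241699219, -492.0552062988281), (6.788839340209961, 23.528430938720703), 75.36064910888672) z.028 [[ 312.6 -495.8]]
500.0 [325. 260.] ((332.01837158203125, -357.1007080078125), (12.584779739379883, 12.688348770141602), 46.194332122802734) z.028 [[ 334.1 -358.8]]
495.0 [211.2 257. ] ((332.1116027832031, -300.5843811035156), (12.4129056930542, 12.833221435546875), 23.061626434326172) z.028 [[ 334.3 -301. ]]
1800.5 [260.1 260.2] ((331.30340576171875, -324.2820739746094), (15.661941528320312, 56.10320281982422), 61.69566345214844) z.028 [[ 333.3 -325.9]]
788.5 [398.9 202.5] ((361.7065734863281, -393.352783203125), (15.992650032043457, 15.480985641479492), 0.6699519157409668) z.028 [[ 364.2 -396. ]]
499.0 [ 46.9 172. ] ((372.53662109375, -217.656494140625), (12.75466251373291, 12.666435241699219), 46.631561279296875) z.028 [[ 375.5 -216.4]]
500.0 [331.5 157.8] ((382.6462097167969, -359.5990295410156), (12.523941993713379, 12.526355743408203), 1.3568618297576904) z.028 [[ 386.2 -361.4]]
337.0 [444.5 139. ] ((393.76593017578125, -416.0572204589844), (10.916522979736328, 9.657726287841797), 45.94701385498047) z.028 [[ 397.2 -419. ]]
1955.5 [102.5 129.1] ((393.85052490234375, -244.28126525878906), (14.90829849243164, 45.961402893066406), 37.10478210449219) z.028 [[ 398.1 -244.1]]
2420.5 [128.4 145.7] ((382.06402587890625, -256.8100280761719), (34.147132873535156, 79.82386779785156), 62.606292724609375) z.028 [[ 389.9 -257.6]]
774.0 [470.2  68.5] ((429.61474609375, -428.8520812988281), (15.740385055541992, 15.60578441619873), 0.43718990683555603) z.028 [[ 433.8 -431.9]]
203.5 [26.6 32.3] ((442.51470947265625, -205.19786071777344), (17.765748977661133, 3.5213491916656494), 1.811671495437622) z.028 [[ 447.1 -203.8]]
[[ 572.9 -197.7]
 [ 578.2 -405.3]
 [ 684.7 -298.2]
 [ 472.7 -302.5]]
```

View pics/b1.png

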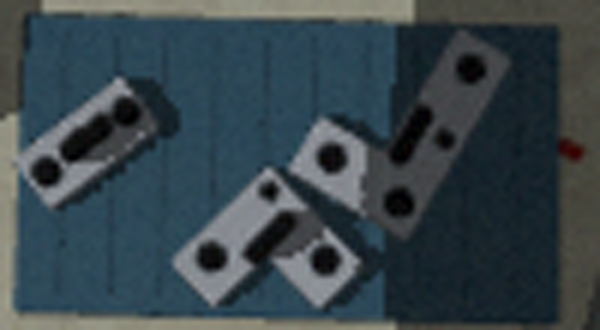

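The b1 picture shows the outline corners clearly. The long plate's bar ends are at (462,28)/(510,62), its heel at (408,240) and its foot at (325,117)/(289,165). The corner plate's apex is at (268,167), and the bar plate is around (88,143). I'll get the poses with a closed-form corner fit.

```bash
cat >> h.py <<'E'
M={'long':[(-7,64),(26,64),(26,-45),(-45,-12),(-45,-45)],'corner':[(-27.5,-27.5),(43.5,-27.5),(43.5,5.5),(-27.5,43.5),(5.5,43.5)],'bar':[(35.5,-16.5),(35.5,16.5),(-35.5,-16.5),(-35.5,16.5)]}
def fit(name,W,idx=None):
    m=np.array(M[name],float); m=m if idx is None else m[idx]; W=np.array(W); mc,wc=m.mean(0),W.mean(0)
    a=m-mc;b=W-wc; th=np.arctan2((a[:,0]*b[:,1]-a[:,1]*b[:,0]).sum(),(a*b).sum()); R=np.array([[np.cos(th),-np.sin(th)],[np.sin(th),np.cos(th)]])
    r=b-a@R.T; return np.degrees(th),wc-R@mc,np.abs(r).max()
E
python3 - <<'E'
from h import *
np.set_printoptions(suppress=True,precision=1)
im=shot('top'); cr=(285,207,385,262)
P={'long':[(462,28),(510,62),(408,240),(325,117),(289,165)],'corner':[(268,167),(173,262),(213,305),(360,265),(322,308)],'bar':[(158,126),(120,76),(57,210),(18,160)]}
L={'long':(411,134),'corner':(270,237),'bar':(87,138)}
for n in P: print(n,*fit(n,w(im,cr,P[n],.028)*1000),'lug',w(im,cr,L[n],.044)*1000)
print(robot.sense()['ee_pos'],robot.sense()['eef_rot'])
E
```

```text
long -120.26180487031361 [ 396.3 -400.8] 3.160286910670912 lug [[ 397.6 -400.5]]
corner 135.46225765299894 [ 343.4 -329.4] 3.0875058583331523 lug [[ 344.  -330.1]]
bar -49.225588345720936 [ 390.9 -237.1] 2.3344858690462615 lug [[ 391.7 -236.7]]
[ 0.6 -0.1  0.3] [0.7 0.7 0.  0. ]
```

Emit:
{"op": "move_arm", "data": {
  "plan": [
    {"hand":40,"slide":[-0.6,-1.6,0],"delta_rot":[0,0,0]},
    {"hand":40,"slide":[-1.2,-3.3,0],"delta_rot":[0,0,0]},
    {"hand":40,"slide":[-1.8,-5,0],"delta_rot":[0,0,-0.14]},
    {"hand":40,"slide":[-2.5,-6.8,0],"delta_rot":[0,0,-0.28]},
    {"hand":40,"slide":[-4.1,-6.7,0],"delta_rot":[0,0,-0.42]},
    {"hand":40,"slide":[-5.7,-6.6,0],"delta_rot":[0,0,-0.56]},
    {"hand":40,"slide":[-7.3,-6.5,0],"delta_rot":[0,0,-0.7]},
    {"hand":40,"slide":[-8.9,-6.3,0],"delta_rot":[0,0,-0.85]},
    {"hand":40,"slide":[-10.5,-6.2,0],"delta_rot":[0,0,-1]},
    {"hand":40,"slide":[-11.82,-6.1,0.5],"delta_rot":[0,0,-1.136]},
    {"hand":40,"slide":[-11.82,-6.1,1],"delta_rot":[0,0,-1.136]},
    {"hand":40,"slide":[-11.82,-6.1,1],"delta_rot":[0,0,-1.136]}
  ]
}}

```text
time_s: 6.0
ee_pos: [0.3936, -0.3999, 0.22]
eef_rot: [0.263, 0.965, 0.003, -0.004]
force: [0.5, -0.0, -1.1]
gripper_width: 0.04
finger_force: 0.0
```

Emit:
{"op": "move_arm", "data": {
  "plan": [
    {"hand":40,"slide":[0,0,1.5],"delta_rot":[0,0,0]},
    {"hand":40,"slide":[0,0,3],"delta_rot":[0,0,0]},
    {"hand":40,"slide":[0,0,4.5],"delta_rot":[0,0,0]},
    {"hand":40,"slide":[0,0,5.8],"delta_rot":[0,0,0]},
    {"hand":40,"slide":[0,0,6.4],"delta_rot":[0,0,0]},
    {"hand":40,"slide":[0,0,6.58],"delta_rot":[0,0,0]},
    {"hand":40,"slide":[0,0,6.58],"delta_rot":[0,0,0]},
    {"hand":40,"slide":[0,0,6.58],"delta_rot":[0,0,0]}
  ]
}}

```text
time_s: 6.8
ee_pos: [0.396, -0.3989, 0.0283]
eef_rot: [0.262, 0.965, 0.0, -0.0]
force: [-0.5, 2.1, 3.1]
gripper_width: 0.0401
finger_force: 1.8
```

Emit:
{"op": "move_arm", "data": {
  "plan": [
    {"hand":40,"slide":[-0.06,-0.03,-0.12],"delta_rot":[0,0,0]},
    {"hand":40,"slide":[-0.06,-0.03,-0.12],"delta_rot":[0,0,0]},
    {"hand":4,"slide":[-0.06,-0.03,-0.12],"delta_rot":[0,0,0]},
    {"hand":4,"slide":[-0.06,-0.03,-0.12],"delta_rot":[0,0,0]},
    {"hand":4,"slide":[-0.06,-0.03,-0.12],"delta_rot":[0,0,0]},
    {"hand":4,"slide":[-0.06,-0.03,-0.12],"delta_rot":[0,0,0]},
    {"hand":4,"slide":[-0.06,-0.03,-0.12],"delta_rot":[0,0,0]},
    {"hand":4,"slide":[-0.06,-0.03,-1],"delta_rot":[0,0,0]},
    {"hand":4,"slide":[-0.06,-0.03,-2.5],"delta_rot":[0,0,0]},
    {"hand":4,"slide":[-0.06,-0.03,-4],"delta_rot":[0,0,0]},
    {"hand":4,"slide":[-0.06,-0.03,-5],"delta_rot":[0,0,0]},
    {"hand":4,"slide":[-0.06,-0.03,-5],"delta_rot":[0,0,0]}
  ],
  "squeeze": 45
}}

```text
time_s: 8.0
ee_pos: [0.3988, -0.4044, 0.1835]
eef_rot: [0.262, 0.965, -0.003, 0.004]
force: [0.9, -0.1, -1.3]
gripper_width: 0.0097
finger_force: 45.0
```

Emit:
{"op": "move_arm", "data": {
  "plan": [
    {"hand":4,"slide":[1.0,0.45,0],"delta_rot":[0,0,0]},
    {"hand":4,"slide":[2.03,0.91,0],"delta_rot":[0,0,0]},
    {"hand":4,"slide":[2.7,2.0,0],"delta_rot":[0,0,-0.08]},
    {"hand":4,"slide":[3.4,3.2,0],"delta_rot":[0,0,-0.2]},
    {"hand":4,"slide":[4.1,4.4,0],"delta_rot":[0,0,-0.3]},
    {"hand":4,"slide":[4.73,5.51,0],"delta_rot":[0,0,-0.4]},
    {"hand":4,"slide":[4.2,6.8,0],"delta_rot":[0,0,-0.5]},
    {"hand":4,"slide":[3.7,8.1,0],"delta_rot":[0,0,-0.548]},
    {"hand":4,"slide":[3.26,9.25,0],"delta_rot":[0,0,-0.548]},
    {"hand":4,"slide":[3.26,9.25,0],"delta_rot":[0,0,-0.548]},
    {"hand":4,"slide":[3.26,9.25,0],"delta_rot":[0,0,-0.548]},
    {"hand":4,"slide":[3.26,9.25,0],"delta_rot":[0,0,-0.548]}
  ]
}}

```text
time_s: 9.2
ee_pos: [0.4514, -0.1131, 0.1759]
eef_rot: [-0.009, 1.0, 0.0, -0.001]
force: [-0.9, -0.4, -2.4]
gripper_width: 0.0099
finger_force: 45.0
```

```bash
python3 - <<'E'
from h import *
for n,c in(('top',(190,155,290,235)),('side',(230,180,330,280))):
    im=shot(n); save(im,'p_'+n+'.png',c,4)
a=cv2.imread('pics/p_top.png');b=cv2.imread('pics/p_side.png')
h=max(a.shape[0],b.shape[0]); f=lambda i:cv2.copyMakeBorder(i,0,h-i.shape[0],0,0,0)
cv2.imwrite('pics/p1.png',np.hstack([f(a),f(b)]))
s=robot.sense(); print(s['ee_pos'],s['eef_rot'],s['gripper_width'],s['force'])
E
```

```text
[ 0.451736   -0.11357753  0.17684749] [-8.35471691e-03  9.99964874e-01  1.46940975e-04 -6.54015935e-04] 0.009927019273869329 [ 0.49259437  0.92264301 -2.61129069]
```

View pics/p1.png

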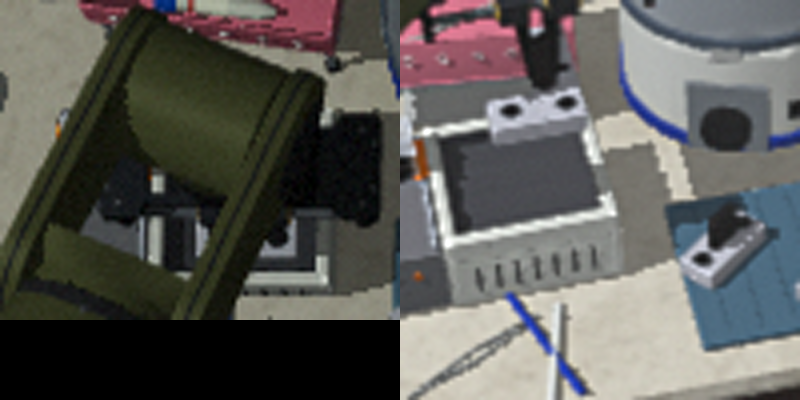

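The p1 picture shows the long plate held level above the well, front face at about (490–590,110–140) in the side half. The basket holds the tube at (200,8). I'll compare the predicted corners with the picture.

```bash
python3 - <<'E'
from h import *
np.set_printoptions(suppress=True,precision=1)
im=shot('side'); s=robot.sense(); e=np.array(s['ee_pos'])*1000
th=np.radians(-89.0); R=np.array([[np.cos(th),-np.sin(th)],[np.sin(th),np.cos(th)]])
f=lambda X:(proj(im,X)-[230,180]+.5)*4-.5+[400,0]
for z in (e[2]-22,e[2]-4):
    for m in [(-45,-45),(26,-45),(26,64)]:
        p=e[:2]+R@np.array(m); print(m,z.round(),f([p[0]/1000,p[1]/1000,z/1000]))
h=np.radians(1.0);H=np.array([[np.cos(h),-np.sin(h)],[np.sin(h),np.cos(h)]])
for q in[(-57,57),(-57,-57),(57,-57),(57,57),(-68,-68)]: p=np.array([463.7,-86.9])+H@np.array(q); print('rim',q,f([p[0]/1000,p[1]/1000,.073]))
cv2.imwrite('pics/s3.png',cv2.resize(im['pixels'][195:260,235:300,::-1],None,fx=9,fy=9,interpolation=cv2.INTER_CUBIC))
E
```

```text
(-45, -45) 155.0 [494.2 149.1]
(26, -45) 155.0 [589.5 131.8]
(26, 64) 155.0 [563.6  39.5]
(-45, -45) 173.0 [491.6 131.2]
(26, -45) 173.0 [587.8 114. ]
(26, 64) 173.0 [561.8  21.9]
rim (-57, 57) [455.  236.1]
rim (-57, -57) [602.5 208.3]
rim (57, -57) [575.8 111.4]
rim (57, 57) [436.1 136.4]
rim (-68, -68) [619.3 215.6]
```

View pics/s3.png

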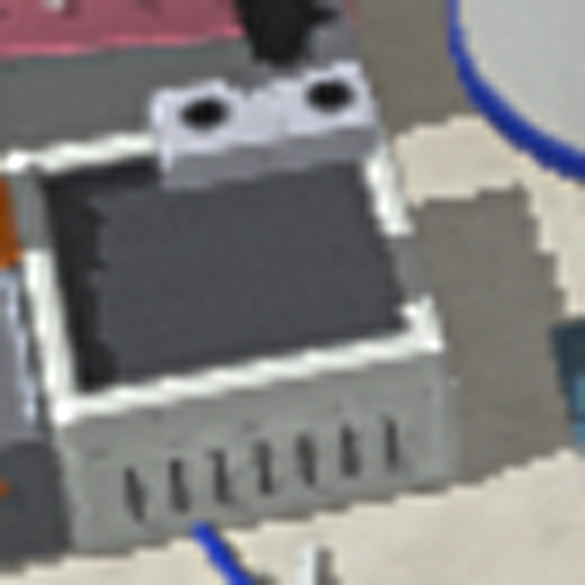

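The s3 picture agrees with the prediction: the plate's corners and the rim are off by the same small amount, so the grasp is true. Next I'll correct xy and lower to just above the rim.

Emit:
{"op": "move_arm", "data": {
  "plan": [
    {"hand":4,"slide":[-0.1,-0.06,0.8],"delta_rot":[0,0,0]},
    {"hand":4,"slide":[-0.1,-0.06,1.6],"delta_rot":[0,0,0]},
    {"hand":4,"slide":[-0.1,-0.06,2.2],"delta_rot":[0,0,0]},
    {"hand":4,"slide":[-0.1,-0.06,2.2],"delta_rot":[0,0,0]},
    {"hand":4,"slide":[-0.1,-0.06,2.2],"delta_rot":[0,0,0]}
  ]
}}

```text
time_s: 9.85
ee_pos: [0.4555, -0.1152, 0.112]
eef_rot: [-0.009, 1.0, -0.0, -0.0]
force: [-0.3, 0.1, -2.0]
gripper_width: 0.0104
finger_force: 45.0
```

Emit:
{"op": "move_arm", "data": {
  "plan": [
    {"hand":4,"slide":[0.02,0,0.5],"delta_rot":[0,0,0]},
    {"hand":4,"slide":[0.02,0,0.8],"delta_rot":[0,0,0]},
    {"hand":4,"slide":[0.02,0,1.0],"delta_rot":[0,0,0]},
    {"hand":4,"slide":[0.02,0,1.13],"delta_rot":[0,0,0]},
    {"hand":4,"slide":[0.02,0,1.13],"delta_rot":[0,0,0]},
    {"hand":4,"slide":[0.02,0,1.13],"delta_rot":[0,0,0]}
  ]
}}

```text
time_s: 10.45
ee_pos: [0.4553, -0.1148, 0.078]
eef_rot: [-0.009, 1.0, -0.0, 0.0]
force: [1.1, 0.5, -1.9]
gripper_width: 0.0097
finger_force: 45.0
```

Emit:
{"op": "move_arm", "data": {
  "plan": [
    {"hand":30,"slide":[0,0,0],"delta_rot":[0,0,0]},
    {"hand":30,"slide":[0,0,0],"delta_rot":[0,0,0]},
    {"hand":30,"slide":[0,0,0],"delta_rot":[0,0,0]},
    {"hand":30,"slide":[0,0,-1],"delta_rot":[0,0,0]},
    {"hand":30,"slide":[0,0,-2.5],"delta_rot":[0,0,0]},
    {"hand":30,"slide":[0,0,-4.1],"delta_rot":[0,0,0]},
    {"hand":40,"slide":[1.5,1,-4.1],"delta_rot":[0,0,0.15]},
    {"hand":40,"slide":[3.2,2,-4.1],"delta_rot":[0,0,0.3]},
    {"hand":40,"slide":[3.2,3,-4.1],"delta_rot":[0,0,0.45]},
    {"hand":40,"slide":[3.2,4,-4.1],"delta_rot":[0,0,0.6]},
    {"hand":40,"slide":[3.2,4,-4.1],"delta_rot":[0,0,0.75]},
    {"hand":40,"slide":[3.2,4,-4.1],"delta_rot":[0,0,0.794]}
  ]
}}

```text
time_s: 11.65
ee_pos: [0.3569, 0.0044, 0.2014]
eef_rot: [0.379, 0.925, 0.0, 0.001]
force: [1.3, 0.4, -0.2]
gripper_width: 0.0399
finger_force: 0.0
```

```bash
python3 - <<'E'
from h import *
im=shot('top'); save(im,'t2.png',(195,175,385,265),4); s=robot.sense(); print(s['ee_pos'],s['eef_rot'])
E
```

```text
[0.35704277 0.00404582 0.20139257] [3.79655953e-01 9.25127408e-01 1.96790745e-04 7.73395001e-04]
```

View pics/t2.png

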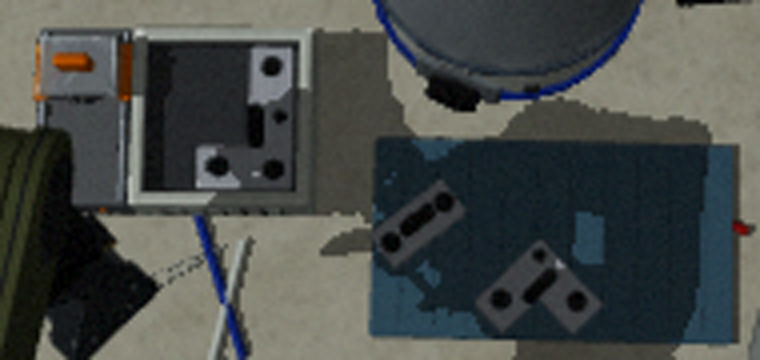

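The t2 picture shows the long plate lying in the right column, foot at (217,165). The corner plate (540,290) and bar plate (419,222) have not moved. Next is the corner plate.

Emit:
{"op": "move_arm", "data": {
  "plan": [
    {"hand":40,"slide":[-1.1,-1.2,0],"delta_rot":[0,0,0]},
    {"hand":40,"slide":[-2.2,-2.4,0],"delta_rot":[0,0,0]},
    {"hand":40,"slide":[-3.3,-3.6,0],"delta_rot":[0,0,0]},
    {"hand":40,"slide":[-4.4,-4.8,0],"delta_rot":[0,0,0]},
    {"hand":40,"slide":[-5.5,-6,0],"delta_rot":[0,0,0]},
    {"hand":40,"slide":[-6.6,-7.2,0],"delta_rot":[0,0,0]},
    {"hand":40,"slide":[-7.5,-8.23,1],"delta_rot":[0,0,0]},
    {"hand":40,"slide":[-7.5,-8.23,2.5],"delta_rot":[0,0,0]},
    {"hand":40,"slide":[-7.5,-8.23,4],"delta_rot":[0,0,0]},
    {"hand":40,"slide":[-7.5,-8.23,5],"delta_rot":[0,0,0]},
    {"hand":40,"slide":[-7.5,-8.23,5.4],"delta_rot":[0,0,0]},
    {"hand":40,"slide":[-7.5,-8.23,5.4],"delta_rot":[0,0,0]}
  ]
}}

```text
time_s: 12.9
ee_pos: [0.3439, -0.3295, 0.0374]
eef_rot: [0.378, 0.926, 0.001, -0.002]
force: [-0.3, 0.0, 0.9]
gripper_width: 0.04
finger_force: 0.0
```

Emit:
{"op": "move_arm", "data": {
  "plan": [
    {"hand":40,"slide":[0,0,0.15],"delta_rot":[0,0,0]},
    {"hand":40,"slide":[0,0,0.15],"delta_rot":[0,0,0]},
    {"hand":4,"slide":[0,0,0.15],"delta_rot":[0,0,0]},
    {"hand":4,"slide":[0,0,0.15],"delta_rot":[0,0,0]},
    {"hand":4,"slide":[0,0,0.15],"delta_rot":[0,0,0]},
    {"hand":4,"slide":[0,0,0.15],"delta_rot":[0,0,0]},
    {"hand":4,"slide":[0,0,0.15],"delta_rot":[0,0,0]}
  ]
}}

```text
time_s: 13.6
ee_pos: [0.345, -0.3303, 0.0347]
eef_rot: [0.378, 0.926, 0.0, 0.0]
force: [0.5, 1.7, 1.8]
gripper_width: 0.01
finger_force: 45.0
```

Emit:
{"op": "move_arm", "data": {
  "plan": [
    {"hand":4,"slide":[0,0,-1],"delta_rot":[0,0,0]},
    {"hand":4,"slide":[0,0,-2.5],"delta_rot":[0,0,0]},
    {"hand":4,"slide":[0.5,0.5,-4],"delta_rot":[0,0,0.1]},
    {"hand":4,"slide":[1.5,1.6,-4.85],"delta_rot":[0,0,0.2]},
    {"hand":4,"slide":[2.5,2.7,-4.85],"delta_rot":[0,0,0.33]},
    {"hand":4,"slide":[3.61,3.93,-4.85],"delta_rot":[0,0,0.45]},
    {"hand":4,"slide":[3.3,5.4,-4.85],"delta_rot":[0,0,0.58]},
    {"hand":4,"slide":[3,6.8,-4.85],"delta_rot":[0,0,0.7]},
    {"hand":4,"slide":[2.7,8.2,-4.85],"delta_rot":[0,0,0.778]},
    {"hand":4,"slide":[2.48,9.46,-4.85],"delta_rot":[0,0,0.778]},
    {"hand":4,"slide":[2.48,9.46,-4.85],"delta_rot":[0,0,0.778]},
    {"hand":4,"slide":[2.48,9.46,-4.85],"delta_rot":[0,0,0.778]}
  ]
}}

```text
time_s: 14.8
ee_pos: [0.49, -0.0751, 0.1788]
eef_rot: [0.7, 0.714, -0.001, -0.001]
force: [-0.5, 0.3, -2.8]
gripper_width: 0.0098
finger_force: 45.0
```

Emit:
{"op": "move_arm", "data": {
  "plan": [
    {"hand":4,"slide":[0,0,0.9],"delta_rot":[0,0,0]},
    {"hand":4,"slide":[0,0,1.8],"delta_rot":[0,0,0]},
    {"hand":4,"slide":[0,0,2.1],"delta_rot":[0,0,0]},
    {"hand":4,"slide":[0,0,2.1],"delta_rot":[0,0,0]}
  ]
}}

```text
time_s: 15.2
ee_pos: [0.4883, -0.0759, 0.1149]
eef_rot: [0.701, 0.713, -0.001, -0.002]
force: [-0.3, -0.2, -1.8]
gripper_width: 0.0097
finger_force: 45.0
```

```bash
python3 - <<'E'
from h import *
np.set_printoptions(suppress=True,precision=1)
im=shot('side'); s=robot.sense(); e=np.array(s['ee_pos'])*1000; print(e)
f=lambda X:((proj(im,X)-[235,180]+.5)*8-.5)
th=np.radians(91.0); R=np.array([[np.cos(th),-np.sin(th)],[np.sin(th),np.cos(th)]])
for m in M['corner']:
    p=e[:2]+R@np.array(m); print(m,f([p[0]/1e3,p[1]/1e3,(e[2]-6.7)/1e3]))
h=np.radians(1.0);H=np.array([[np.cos(h),-np.sin(h)],[np.sin(h),np.cos(h)]])
for q in[(-57,57),(-57,-57),(57,-57),(57,57)]: p=np.array([463.7,-86.9])+H@np.array(q); print('rim',q,f([p[0]/1000,p[1]/1000,.073]))
save(im,'s4.png',(235,180,310,250),8)
E
```

```text
[489.6 -76.2 116.6]
(-27.5, -27.5) [208.3 178.4]
(43.5, -27.5) [ 30.2 209.7]
(43.5, 5.5) [ 40.9 265.1]
(-27.5, 43.5) [237.9 297.7]
(5.5, 43.5) [152.6 313.2]
rim (-57, 57) [ 70.4 472.8]
rim (-57, -57) [365.5 417.1]
rim (57, -57) [312.1 223.4]
rim (57, 57) [ 32.8 273.3]
```

View pics/s4.png

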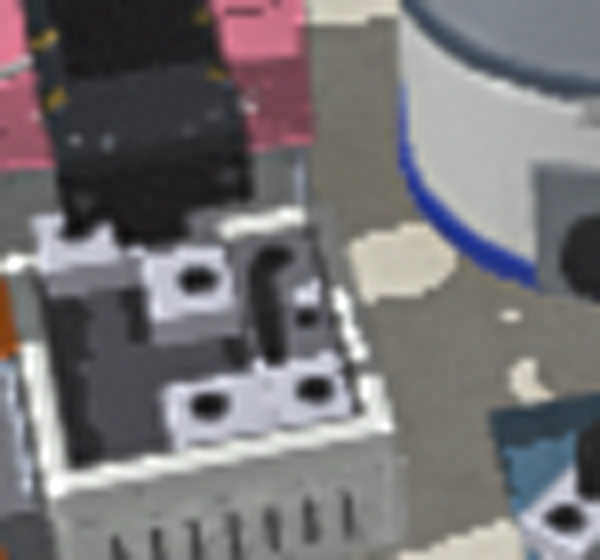

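The s4 picture shows the corner plate's arm end at (158–240,310), matching the prediction (153–238,305). I'll lower it.

Emit:
{"op": "move_arm", "data": {
  "plan": [
    {"hand":4,"slide":[0.02,0.03,0.5],"delta_rot":[0,0,0]},
    {"hand":4,"slide":[0.02,0.03,0.8],"delta_rot":[0,0,0]},
    {"hand":4,"slide":[0.02,0.03,1.0],"delta_rot":[0,0,0]},
    {"hand":4,"slide":[0.02,0.03,1.17],"delta_rot":[0,0,0]},
    {"hand":4,"slide":[0.02,0.03,1.17],"delta_rot":[0,0,0]},
    {"hand":4,"slide":[0.02,0.03,1.17],"delta_rot":[0,0,0]}
  ]
}}

```text
time_s: 15.85
ee_pos: [0.4913, -0.075, 0.0817]
eef_rot: [0.701, 0.713, -0.0, -0.0]
force: [0.3, 0.9, -1.8]
gripper_width: 0.0097
finger_force: 45.0
```

Emit:
{"op": "move_arm", "data": {
  "plan": [
    {"hand":4,"slide":[0,0,0.06],"delta_rot":[0,0,0]},
    {"hand":30,"slide":[0,0,0.06],"delta_rot":[0,0,0]},
    {"hand":30,"slide":[0,0,0.06],"delta_rot":[0,0,0]},
    {"hand":30,"slide":[0,0,0.06],"delta_rot":[0,0,0]},
    {"hand":30,"slide":[0,0,-1],"delta_rot":[0,0,0]},
    {"hand":30,"slide":[0,0,-2.5],"delta_rot":[0,0,0]},
    {"hand":30,"slide":[0,0,-4],"delta_rot":[0,0,0]},
    {"hand":40,"slide":[0.8,-1.5,-4],"delta_rot":[0,0,-0.14]},
    {"hand":40,"slide":[1.6,-3,-4],"delta_rot":[0,0,-0.28]},
    {"hand":40,"slide":[2.5,-4.4,-4],"delta_rot":[0,0,-0.42]},
    {"hand":40,"slide":[2.5,-4.4,-4],"delta_rot":[0,0,-0.56]},
    {"hand":40,"slide":[2.5,-4.4,-4],"delta_rot":[0,0,-0.695]}
  ]
}}

```text
time_s: 17.05
ee_pos: [0.3572, -0.0016, 0.2024]
eef_rot: [0.413, 0.911, 0.0, 0.002]
force: [-0.7, -0.6, 0.5]
gripper_width: 0.0401
finger_force: 0.0
```

```bash
python3 - <<'E'
from h import *
im=shot('top'); save(im,'t3.png',(195,175,385,265),4); s=robot.sense(); print(s['ee_pos'],s['eef_rot'])
cv2.imwrite('pics/rawt3.png',im['pixels'][:,:,::-1])
E
```

```text
[ 0.35758182 -0.00195176  0.20241027] [4.11799295e-01 9.11273526e-01 3.14985337e-04 1.34255545e-03]
```

View pics/t3.png

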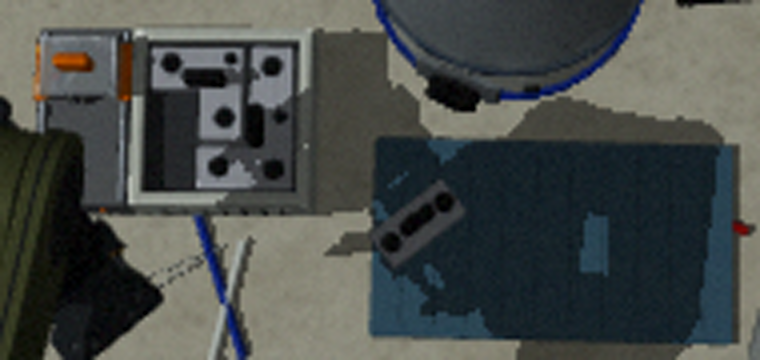

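The t3 picture shows the long and corner plates flat in the well. The slot for the bar runs x 145–196, y 88–192, and the bar plate is unmoved at (419,222). Next is the bar plate.

```bash
python3 - <<'E'
from h import *
im=shot('side')
im=shot('top'); print(ray(im,195+(170.3+.5)/4-.5,175+(140+.5)/4-.5,.073))
g=cv2.GaussianBlur(cv2.resize(cv2.cvtColor(im['pixels'],cv2.COLOR_RGB2GRAY)[195:228,225:265],None,fx=8,fy=8,interpolation=cv2.INTER_CUBIC),(0,0),3).astype(float)
gx=cv2.Sobel(g,cv2.CV_64F,1,0);gy=cv2.Sobel(g,cv2.CV_64F,0,1)
# slot edges: columns near 231->(6*8=48), 244->(152); rows near 197 ->16, 223->224
X=lambda x:225+(x+.5)/8-.5
Y=lambda y:195+(y+.5)/8-.5
for nm,a in(('left',[gx[r,30:80].argmin()+30 for r in range(60,200,5)]),('right',[gx[r,120:185].argmax()+120 for r in range(60,200,5)])): print(nm,X(np.median(a)),ray(im,X(np.median(a)),210,.073)[1])
for nm,a in(('top',[gy[0:70,c].argmin() for c in range(75,125,5)]),('bot',[gy[190:250,c].argmax()+190 for c in range(75,125,5)])): print(nm,Y(np.median(a)),ray(im,237.5,Y(np.median(a)),.073)[0])
E
```

```text
[ 0.44413536 -0.05073972  0.073     ]
left 230.125 -0.029680387343425457
right 244.0625 -0.07128308010639878
top 196.6875 0.48337960843266725
bot 222.5625 0.40527928142020325
```

Emit:
{"op": "move_arm", "data": {
  "plan": [
    {"hand":40,"slide":[-1.1,-0.8,0],"delta_rot":[0,0,0]},
    {"hand":40,"slide":[-2.2,-1.6,0],"delta_rot":[0,0,0]},
    {"hand":40,"slide":[-3.3,-2.4,0],"delta_rot":[0,0,0]},
    {"hand":40,"slide":[-4.4,-3.2,0],"delta_rot":[0,0,0]},
    {"hand":40,"slide":[-5.5,-4,0],"delta_rot":[0,0,0]},
    {"hand":40,"slide":[-6.66,-4.26,0.5],"delta_rot":[0,0,0]},
    {"hand":40,"slide":[-6.66,-4.26,1.5],"delta_rot":[0,0,0]},
    {"hand":40,"slide":[-6.66,-4.26,3],"delta_rot":[0,0,0]},
    {"hand":40,"slide":[-6.66,-4.26,4.4],"delta_rot":[0,0,0]},
    {"hand":40,"slide":[-6.66,-4.26,5.2],"delta_rot":[0,0,0]},
    {"hand":40,"slide":[-6.66,-4.26,5.4],"delta_rot":[0,0,0]},
    {"hand":40,"slide":[-6.66,-4.26,5.4],"delta_rot":[0,0,0]}
  ]
}}

```text
time_s: 18.4
ee_pos: [0.3914, -0.2369, 0.039]
eef_rot: [0.417, 0.909, 0.0, -0.001]
force: [0.2, 0.5, 0.7]
gripper_width: 0.0399
finger_force: 0.0
```

Emit:
{"op": "move_arm", "data": {
  "plan": [
    {"hand":40,"slide":[0,0,0.18],"delta_rot":[0,0,0]},
    {"hand":40,"slide":[0,0,0.18],"delta_rot":[0,0,0]},
    {"hand":4,"slide":[0,0,0.18],"delta_rot":[0,0,0]},
    {"hand":4,"slide":[0,0,0.18],"delta_rot":[0,0,0]},
    {"hand":4,"slide":[0,0,0.18],"delta_rot":[0,0,0]},
    {"hand":4,"slide":[0,0,0.18],"delta_rot":[0,0,0]},
    {"hand":4,"slide":[0,0,0.18],"delta_rot":[0,0,0]}
  ]
}}

```text
time_s: 19.1
ee_pos: [0.392, -0.2371, 0.0346]
eef_rot: [0.416, 0.909, 0.0, 0.0]
force: [0.7, 1.1, 0.8]
gripper_width: 0.0099
finger_force: 45.0
```

Emit:
{"op": "move_arm", "data": {
  "plan": [
    {"hand":4,"slide":[0,0,-1],"delta_rot":[0,0,0]},
    {"hand":4,"slide":[0,0,-2.5],"delta_rot":[0,0,0]},
    {"hand":4,"slide":[0,0,-4],"delta_rot":[0,0,-0.1]},
    {"hand":4,"slide":[0.8,1.2,-4.85],"delta_rot":[0,0,-0.22]},
    {"hand":4,"slide":[1.6,2.4,-4.85],"delta_rot":[0,0,-0.36]},
    {"hand":4,"slide":[2.4,3.6,-4.85],"delta_rot":[0,0,-0.5]},
    {"hand":4,"slide":[3.2,4.8,-4.85],"delta_rot":[0,0,-0.64]},
    {"hand":4,"slide":[3.58,5.39,-4.85],"delta_rot":[0,0,-0.76]},
    {"hand":4,"slide":[3.58,5.39,-4.85],"delta_rot":[0,0,-0.876]},
    {"hand":4,"slide":[3.58,5.39,-4],"delta_rot":[0,0,-0.876]},
    {"hand":4,"slide":[3.58,5.39,-2.7],"delta_rot":[0,0,-0.876]},
    {"hand":4,"slide":[3.58,5.39,-2.7],"delta_rot":[0,0,-0.876]}
  ]
}}

```text
time_s: 20.3
ee_pos: [0.4395, -0.0489, 0.1096]
eef_rot: [-0.009, 1.0, 0.001, -0.006]
force: [-0.3, -0.9, -1.5]
gripper_width: 0.0096
finger_force: 45.0
```

Emit:
{"op": "move_arm", "data": {
  "plan": [
    {"hand":4,"slide":[0,0,0],"delta_rot":[0,0,0]},
    {"hand":4,"slide":[0,0,0],"delta_rot":[0,0,0]},
    {"hand":4,"slide":[0,0,0],"delta_rot":[0,0,0]}
  ]
}}

```text
time_s: 20.6
ee_pos: [0.4454, -0.0505, 0.1175]
eef_rot: [-0.009, 1.0, -0.0, 0.002]
force: [0.5, -0.1, -1.8]
gripper_width: 0.0098
finger_force: 45.0
```

```bash
python3 - <<'E'
from h import *
np.set_printoptions(suppress=True,precision=1)
im=shot('side'); s=robot.sense(); e=np.array(s['ee_pos'])*1000; print(e)
f=lambda X:((proj(im,X)-[235,185]+.5)*8-.5)
for m in M['bar']:
    p=e[:2]+np.array(m); print(m,f([p[0]/1e3,p[1]/1e3,(e[2]-6.7)/1e3]))
save(im,'s5.png',(235,185,310,250),8)
E
```

```text
[445.2 -50.5 117.3]
(35.5, -16.5) [129.3 213.5]
(35.5, 16.5) [ 44.5 227.7]
(-35.5, -16.5) [153.4 339.1]
(-35.5, 16.5) [ 65.5 354.2]
```

View pics/s5.png

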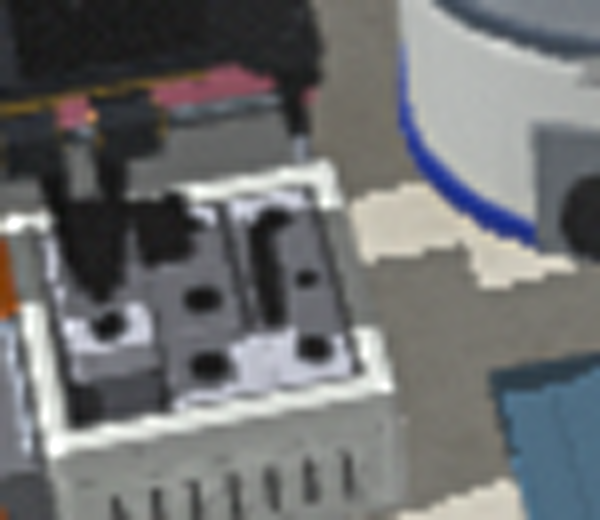

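The s5 picture shows the bar's front edge at (68,350)–(153,340), as predicted. I'll lower and check the forces.

Emit:
{"op": "move_arm", "data": {
  "plan": [
    {"hand":4,"slide":[0.03,0.01,0.5],"delta_rot":[0,0,0]},
    {"hand":4,"slide":[0.03,0.01,0.8],"delta_rot":[0,0,0]},
    {"hand":4,"slide":[0.03,0.01,1.0],"delta_rot":[0,0,0]},
    {"hand":4,"slide":[0.03,0.01,1.22],"delta_rot":[0,0,0]},
    {"hand":4,"slide":[0.03,0.01,1.22],"delta_rot":[0,0,0]},
    {"hand":4,"slide":[0.03,0.01,1.22],"delta_rot":[0,0,0]}
  ]
}}

```text
time_s: 21.25
ee_pos: [0.444, -0.05, 0.0794]
eef_rot: [-0.009, 1.0, -0.0, 0.001]
force: [2.8, -0.2, 1.6]
gripper_width: 0.0096
finger_force: 45.0
```

Emit:
{"op": "move_arm", "data": {
  "plan": [
    {"hand":30,"slide":[0,0,0],"delta_rot":[0,0,0]},
    {"hand":30,"slide":[0,0,0],"delta_rot":[0,0,0]},
    {"hand":30,"slide":[0,0,0],"delta_rot":[0,0,0]},
    {"hand":30,"slide":[0,0,-1],"delta_rot":[0,0,0]},
    {"hand":30,"slide":[0,0,-2.5],"delta_rot":[0,0,0]},
    {"hand":30,"slide":[0,0,-4.3],"delta_rot":[0,0,0]},
    {"hand":40,"slide":[3,2,-4.3],"delta_rot":[0,0,0.14]},
    {"hand":40,"slide":[3,4,-4.3],"delta_rot":[0,0,0.28]},
    {"hand":40,"slide":[3,4,-4.3],"delta_rot":[0,0,0.42]},
    {"hand":40,"slide":[3,4,-4.3],"delta_rot":[0,0,0.56]},
    {"hand":40,"slide":[3,4,-4.3],"delta_rot":[0,0,0.7]},
    {"hand":40,"slide":[3,4,-4.3],"delta_rot":[0,0,0.84]}
  ]
}}

```text
time_s: 22.45
ee_pos: [0.3503, 0.0692, 0.2075]
eef_rot: [0.402, 0.916, -0.0, -0.0]
force: [-0.1, 1.0, 0.3]
gripper_width: 0.04
finger_force: 0.0
```

```bash
python3 - <<'E'
from h import *
im=shot('top'); s=robot.sense(); print(s['ee_pos'],s['eef_rot'])
save(im,'t4.png',(190,110,290,240),4)
u=up(im,(200,178,280,232)); hsv=cv2.cvtColor(u,cv2.COLOR_RGB2HSV); m=cv2.inRange(hsv,(5,150,120),(20,255,255)); n,l,st,ce=cv2.connectedComponentsWithStats(m)
for i in range(1,n):
    if st[i,4]>200: print(st[i],w(im,(200,178),ce[i],.126)*1000)
E
```

```text
[0.35049082 0.06903546 0.20742061] [ 4.03816970e-01  9.14839773e-01 -8.16847379e-05 -1.94091860e-04]
[ 24  51   6  54 225] [[491.8502852   40.63892691]]
[ 48  62  51  18 812] [[494.19244807  18.17361393]]
```

View pics/t4.png

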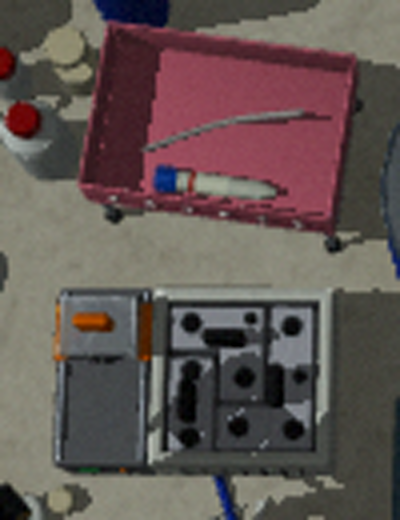

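The t4 picture shows all three plates flat in the well and the tube lying in the basket at (215,182). The orange tab is at (92,321). Next is the guard tab.

Emit:
{"op": "move_arm", "data": {
  "plan": [
    {"hand":30,"slide":[-1.2,0.7,0],"delta_rot":[0,0,0.14]},
    {"hand":30,"slide":[-2.4,1.3,0],"delta_rot":[0,0,0.28]},
    {"hand":30,"slide":[-3.6,2,0],"delta_rot":[0,0,0.42]},
    {"hand":30,"slide":[-4.49,2.39,0],"delta_rot":[0,0,0.56]},
    {"hand":30,"slide":[-4.49,2.39,0],"delta_rot":[0,0,0.7]},
    {"hand":30,"slide":[-4.49,2.39,0],"delta_rot":[0,0,0.723]},
    {"hand":30,"slide":[-4.49,2.39,1.2],"delta_rot":[0,0,0.723]},
    {"hand":30,"slide":[-4.49,2.39,2.4],"delta_rot":[0,0,0.723]},
    {"hand":30,"slide":[-4.49,2.39,3.1],"delta_rot":[0,0,0.723]},
    {"hand":30,"slide":[-4.49,2.39,3.1],"delta_rot":[0,0,0.723]},
    {"hand":30,"slide":[-4.49,2.39,3.1],"delta_rot":[0,0,0.723]}
  ]
}}

```text
time_s: 23.6
ee_pos: [0.495, 0.0188, 0.1151]
eef_rot: [0.697, 0.717, -0.0, -0.0]
force: [0.3, -0.4, 0.7]
gripper_width: 0.0301
finger_force: 0.0
```

Emit:
{"op": "move_arm", "data": {
  "plan": [
    {"hand":30,"slide":[0,0,0.28],"delta_rot":[0,0,0]},
    {"hand":30,"slide":[0,0,0.28],"delta_rot":[0,0,0]},
    {"hand":4,"slide":[0,0,0.28],"delta_rot":[0,0,0]},
    {"hand":4,"slide":[0,0,0.28],"delta_rot":[0,0,0]},
    {"hand":4,"slide":[0,0,0.28],"delta_rot":[0,0,0]},
    {"hand":4,"slide":[0,0,0.28],"delta_rot":[0,0,0]},
    {"hand":4,"slide":[0,-0.5,0.28],"delta_rot":[0,0,0]},
    {"hand":4,"slide":[0.01,-1.1,0.28],"delta_rot":[0,0,0]},
    {"hand":4,"slide":[0.02,-1.7,0.28],"delta_rot":[0,0,0]},
    {"hand":4,"slide":[0.03,-2.3,0.28],"delta_rot":[0,0,0]},
    {"hand":4,"slide":[0.03,-2.58,0.28],"delta_rot":[0,0,0]},
    {"hand":4,"slide":[0.03,-2.58,0.28],"delta_rot":[0,0,0]}
  ],
  "squeeze": 15
}}

```text
time_s: 24.8
ee_pos: [0.42, 0.0173, 0.1069]
eef_rot: [0.698, 0.716, 0.003, 0.003]
force: [9.4, -1.3, -6.6]
gripper_width: 0.0101
finger_force: 15.0
```

Emit:
{"op": "move_arm", "data": {
  "plan": [
    {"hand":4,"slide":[0,0,0],"delta_rot":[0,0,0]},
    {"hand":26,"slide":[0,0,0],"delta_rot":[0,0,0]},
    {"hand":26,"slide":[0,0,0],"delta_rot":[0,0,0]},
    {"hand":26,"slide":[0,0,0],"delta_rot":[0,0,0]},
    {"hand":26,"slide":[0,0,-1],"delta_rot":[0,0,0]},
    {"hand":26,"slide":[0,0,-2.4],"delta_rot":[0,0,0]},
    {"hand":26,"slide":[0,0,-3.3],"delta_rot":[0,0,0]},
    {"hand":26,"slide":[0.8,-1.3,-3.3],"delta_rot":[0,0,-0.14]},
    {"hand":26,"slide":[1.6,-2.5,-3.3],"delta_rot":[0,0,-0.28]},
    {"hand":26,"slide":[1.6,-2.5,-3.3],"delta_rot":[0,0,-0.42]},
    {"hand":26,"slide":[1.6,-2.5,-3.3],"delta_rot":[0,0,-0.56]},
    {"hand":26,"slide":[1.6,-2.5,-3.3],"delta_rot":[0,0,-0.7]}
  ]
}}

```text
time_s: 26.0
ee_pos: [0.3412, 0.064, 0.2053]
eef_rot: [0.407, 0.913, 0.0, 0.0]
force: [0.1, -0.5, 0.3]
gripper_width: 0.0258
finger_force: 0.0
```

```bash
python3 - <<'E'
from h import *
np.set_printoptions(suppress=True,precision=1)
im=shot('top'); s=robot.sense(); print(s['ee_pos'],s['eef_rot'])
cr=(200,178,280,232);u=up(im,cr); hsv=cv2.cvtColor(u,cv2.COLOR_RGB2HSV)
def bl(nm,m,z,amin):
    n,l,st,ce=cv2.connectedComponentsWithStats(m)
    for i in range(1,n):
        if st[i,4]>amin: print(nm,st[i],w(im,cr,ce[i],z)*1000)
bl('or',cv2.inRange(hsv,(5,150,120),(20,255,255)),.126,200)
red=cv2.inRange(hsv,(0,120,70),(5,255,255))|cv2.inRange(hsv,(170,100,70),(180,255,255)); bl('red',red,.068,20)
d=(34,104); h=np.radians(1.1); D=np.array([463.7,-86.9])+[np.cos(h)*34-np.sin(h)*104,np.sin(h)*34+np.cos(h)*104]; print('dial',D)
sd=shot('side'); 
a=cv2.resize(im['pixels'][180:225,200:235],(467,600),interpolation=cv2.INTER_CUBIC)
p=proj(sd,[D[0]/1000,D[1]/1000,.07]).astype(int); print(p,proj(im,[D[0]/1000,D[1]/1000,.094]))
b=cv2.resize(sd['pixels'][p[1]-30:p[1]+30,p[0]-15:p[0]+18],(330,600),interpolation=cv2.INTER_CUBIC)
cv2.imwrite('pics/d1.png',np.hstack([a,b])[:,:,::-1])
E
```

```text
[0.3 0.1 0.2] [ 0.4  0.9  0.  -0. ]
or [ 43 220  47  18 720] [[417.6  17.7]]
red [ 48  89  11  13 100] [[492.4  39.2]]
dial [495.7  17.7]
[224 221] [214.  190.9]
```

View pics/d1.png

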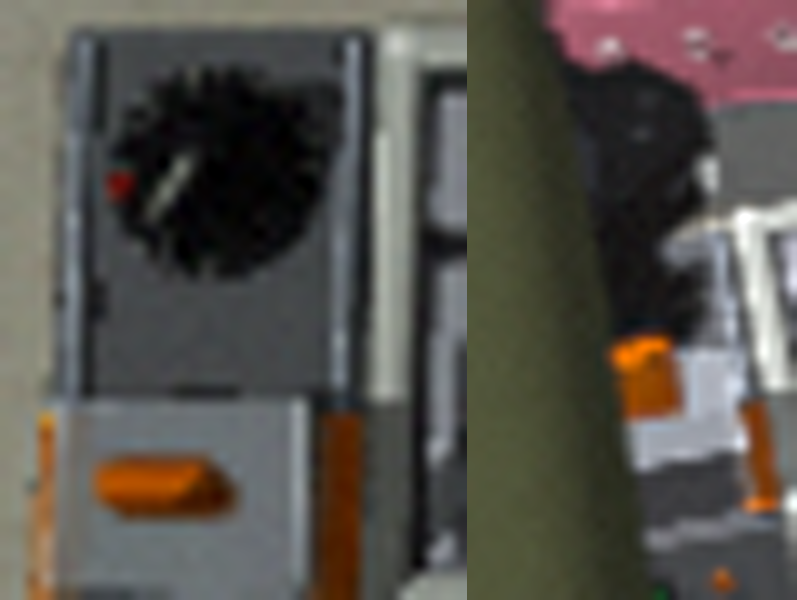

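The d1 picture shows the guard parked with its tab at (165,487). The white pointer line runs (190,158)→(150,220), with its outer end lower left, and the red mark is at (120,185). I'll put numbers on these.

```bash
cat >> h.py <<'E'
def dial(im):
    cr=(203,182,232,208); u=up(im,cr); hsv=cv2.cvtColor(u,cv2.COLOR_RGB2HSV); g=cv2.cvtColor(u,cv2.COLOR_RGB2GRAY)
    D=np.array([495.7,17.7]); c=(proj(im,[.4957,.0177,.094])-cr[:2]+.5)*S-.5
    m=((g>90)&(hsv[:,:,1]<110)).astype(np.uint8); yy,xx=np.mgrid[:m.shape[0],:m.shape[1]]; m[np.hypot(xx-c[0],yy-c[1])>48]=0
    n,l,st,ce=cv2.connectedComponentsWithStats(m)
    for i in range(1,n):
        if st[i,4]<30: continue
        P=w(im,cr,np.argwhere(l==i)[:,::-1],.094)*1000
        vx,vy,x0,y0=cv2.fitLine(P.astype(np.float32),cv2.DIST_L2,0,.01,.01).ravel(); q=P.mean(0)
        if np.dot([vx,vy],q-D)<0: vx,vy=-vx,-vy
        pr=(P-q)@[vx,vy]; print('white',st[i],q,'ang',np.degrees(np.arctan2(vy,vx)),'span',pr.min(),pr.max(),'from D',q-D,'off-line',vx*(q-D)[1]-vy*(q-D)[0])
    red=cv2.inRange(hsv,(0,110,60),(6,255,255))|cv2.inRange(hsv,(170,110,60),(180,255,255)); n,l,st,ce=cv2.connectedComponentsWithStats(red)
    for i in range(1,n):
        if st[i,4]<20: continue
        q=(w(im,cr,ce[i],.068)*1000)[0]-D; print('red',st[i],q,np.hypot(*q),np.degrees(np.arctan2(q[1],q[0])))
E
python3 - <<'E'
from h import *
np.set_printoptions(suppress=True,precision=1)
im=shot('top'); dial(im); np.save('d0.npy',im['pixels']); s=robot.sense(); print(s['ee_pos'],s['eef_rot'])
E
```

```text
white [54 70  6  9 36] [486.4  23. ] ang 156.40479 span -2.2618053053184752 2.152192119144878 from D [-9.3  5.3] off-line -1.172219387258386
red [ 30  65  11  14 110] [-3.4 21.5] 21.72135278999932 98.96386003375733
[0.3 0.1 0.2] [ 0.4  0.9 -0.  -0. ]
```

Emit:
{"op": "move_arm", "data": {
  "plan": [
    {"hand":30,"slide":[-1.2,0.7,0],"delta_rot":[0,0,-0.14]},
    {"hand":30,"slide":[-2.4,1.4,0],"delta_rot":[0,0,-0.28]},
    {"hand":30,"slide":[-3.6,2.1,0],"delta_rot":[0,0,-0.316]},
    {"hand":30,"slide":[-4.59,2.8,0],"delta_rot":[0,0,-0.316]},
    {"hand":30,"slide":[-4.59,2.8,1.2],"delta_rot":[0,0,-0.316]},
    {"hand":30,"slide":[-4.59,2.8,2.4],"delta_rot":[0,0,-0.316]},
    {"hand":30,"slide":[-4.59,2.8,3.3],"delta_rot":[0,0,-0.316]},
    {"hand":30,"slide":[-4.59,2.8,3.3],"delta_rot":[0,0,-0.316]},
    {"hand":30,"slide":[-4.59,2.8,3.3],"delta_rot":[0,0,-0.316]}
  ]
}}

```text
time_s: 27.05
ee_pos: [0.4958, 0.0164, 0.1064]
eef_rot: [0.262, 0.965, -0.0, -0.001]
force: [-0.1, -0.0, 0.5]
gripper_width: 0.03
finger_force: 0.0
```

Emit:
{"op": "move_arm", "data": {
  "plan": [
    {"hand":30,"slide":[0.02,0.04,0.5],"delta_rot":[0,0,0]},
    {"hand":30,"slide":[0.02,0.04,0.85],"delta_rot":[0,0,0]},
    {"hand":30,"slide":[0.02,0.04,0.85],"delta_rot":[0,0,0]},
    {"hand":4,"slide":[0.02,0.04,0.85],"delta_rot":[0,0,0]},
    {"hand":4,"slide":[0.02,0.04,0.85],"delta_rot":[0,0,0]},
    {"hand":4,"slide":[0.02,0.04,0.85],"delta_rot":[0,0,0]},
    {"hand":4,"slide":[0.02,0.04,0.85],"delta_rot":[0,0,0]}
  ],
  "squeeze": 10
}}

```text
time_s: 27.75
ee_pos: [0.4968, 0.0186, 0.0815]
eef_rot: [0.262, 0.965, 0.001, 0.001]
force: [1.9, 4.0, -0.1]
gripper_width: 0.0101
finger_force: 10.0
```

```bash
python3 - <<'E'
from h import *
s=robot.sense(); print(s['ee_pos'],s['eef_rot'],s['force'],s['ft_torque'],s['gripper_width'])
E
```

```text
[0.49677048 0.01862753 0.08146355] [2.62014382e-01 9.65062658e-01 1.36039026e-03 8.24381342e-04] [ 1.86902557  3.97851998 -0.14677645] [ 0.83892406 -0.49451178  0.00164076] 0.010101458282060329
```

Emit:
{"op": "move_arm", "data": {
  "plan": [
    {"hand":4,"slide":[0,0.03,0],"delta_rot":[0,0,0.1]},
    {"hand":4,"slide":[0,0.03,0],"delta_rot":[0,0,0.23]},
    {"hand":4,"slide":[0,0.03,0],"delta_rot":[0,0,0.36]},
    {"hand":4,"slide":[0,0.03,0],"delta_rot":[0,0,0.5]},
    {"hand":4,"slide":[0,0.03,0],"delta_rot":[0,0,0.63]},
    {"hand":4,"slide":[0,0.03,0],"delta_rot":[0,0,0.76]},
    {"hand":4,"slide":[0,0.03,0],"delta_rot":[0,0,0.885]},
    {"hand":4,"slide":[0,0.03,0],"delta_rot":[0,0,0.885]},
    {"hand":4,"slide":[0,0.03,0],"delta_rot":[0,0,0.885]}
  ]
}}

```text
time_s: 28.65
ee_pos: [0.4979, 0.0194, 0.0815]
eef_rot: [0.65, 0.76, 0.002, 0.001]
force: [4.0, 3.7, -1.5]
gripper_width: 0.0102
finger_force: 10.0
```

Emit:
{"op": "move_arm", "data": {
  "plan": [
    {"hand":30,"slide":[0,0,0],"delta_rot":[0,0,0]},
    {"hand":30,"slide":[0,0,0],"delta_rot":[0,0,0]},
    {"hand":30,"slide":[0,0,0],"delta_rot":[0,0,0]},
    {"hand":30,"slide":[0,0,-1],"delta_rot":[0,0,0]},
    {"hand":30,"slide":[0,0,-2.5],"delta_rot":[0,0,0]},
    {"hand":30,"slide":[0,0,-4],"delta_rot":[0,0,0]},
    {"hand":30,"slide":[0.3,-1.6,-4],"delta_rot":[0,0,0]},
    {"hand":30,"slide":[0.6,-3.2,-4],"delta_rot":[0,0,0]},
    {"hand":30,"slide":[0.7,-5,-4],"delta_rot":[0,0,-0.14]},
    {"hand":30,"slide":[0.7,-5,-4],"delta_rot":[0,0,-0.28]},
    {"hand":30,"slide":[0.7,-5,-4],"delta_rot":[0,0,-0.42]},
    {"hand":30,"slide":[0.7,-5,-4],"delta_rot":[0,0,-0.56]}
  ]
}}

```text
time_s: 29.85
ee_pos: [0.3444, 0.0157, 0.2011]
eef_rot: [0.412, 0.911, 0.0, 0.001]
force: [0.6, 0.4, 0.3]
gripper_width: 0.0299
finger_force: 0.0
```

```bash
sed -i 's/g>90/g>62/' h.py; python3 - <<'E'
from h import *
np.set_printoptions(suppress=True,precision=1,linewidth=200)
im=shot('top'); print(robot.sense()['ee_pos']); dial(im); g=cv2.cvtColor(im['pixels'],cv2.COLOR_RGB2GRAY); print(g[186:200,206:222]); print(im['pixels'][190:198,207:212,0])
im2=dict(im); im2['pixels']=np.load('d0.npy'); print('before'); dial(im2)
print(proj(im,[.498,.0195,.094]),proj(im,[.4957,.0177,.094]))
g=cv2.cvtColor(im2['pixels'],cv2.COLOR_RGB2GRAY); print(g[186:200,206:222])
E
```

```text
[0.3 0.  0.2]
white [ 21   8  75  81 995] [507.9  28.8] ang -38.856766 span -25.82054317865478 20.821404495379998 from D [12.2 11.1] off-line 16.302413099061706
white [ 37  53  29  10 212] [494.5  26. ] ang 96.87993 span -6.665477041144049 7.27112530094279 from D [-1.2  8.3] off-line 0.1629163145166619
red [30 66  8 13 80] [-3.9 22.1] 22.49723964044952 100.10112290907011
[[ 92  36  72  76  71  46  24  14  49  19  17   8  18  40  45  44]
 [ 87  37  73  74  75  40  13  15  20  12  16  10  11  15  14  41]
 [ 77  35  71  48  23  43  15  13  10  11   7  17  12  10   2  15]
 [ 72  33  73  43  42  26  16  16  10  14  13  11   9  10   8   3]
 [ 80  69  56  17  16  13   4  17  13   6  11   8  16  18  11   2]
 [ 67  75  27  71  74 108 145 109  18  15  15  13  17  15  13   5]
 [ 72  72  54  63  52  40  44  36   6   9   4   8   2  13   3   3]
 [ 58  69  45  23   7   7   7   1  11  10   6   8   5  12  13  11]
 [ 49  70  59  21  14   8   8  10   7  10  13   8   9  14  14  13]
 [ 42  70  44  19   5   8  14  15  15  13  11  14  12  11  16   3]
 [ 46  70  69  17  24  20  12  18  15  18  12  12  14   
[... 1037 characters left out ...]
  15   1   1   2   0   7  13]
 [ 79  68  57  20  16   7  13  16  15  10   8   4   3   5   3  12]
 [ 69  73  33  14  12  11  15  40  42  14   4  10  10   5  12   2]
 [ 64  69  59  38  16  11  14 104  46  14   0   5   8   8   6   2]
 [ 63  69  42  31  14  13  71  82  21   9   0   6   7  14  10   9]
 [ 51  68  57  17  15  43 110  32   8   3   3   7   5   8   8   1]
 [ 46  68  47  15   9  74  57  13   2   8  12   5  12   5   9   9]
 [ 46  70  69  17  22  40  19   7   5   5   6  11   4  11  12   4]
 [ 44  71  73  39  15  21  25   9  12   8   8  11   8   5   8   7]
 [ 41  72  71  69  68  18  40  14  10   7   2  12  12  15  13  24]
 [ 44  70  71  75  73  41  43  15  13  38  24  14   2  14  39  65]]
```

```bash
python3 - <<'E'
from h import *
np.set_printoptions(suppress=True,precision=1)
def an(p,im):
    p=p.astype(float); r=np.clip(p[...,0]-np.maximum(p[...,1],p[...,2])-8,0,None)[189:199,205:213]; yy,xx=np.mgrid[189:199,205:213]
    q=ray(im,(r*xx).sum()/r.sum(),(r*yy).sum()/r.sum(),.068)[:2]*1000-[495.7,17.7]; 
    return q,np.hypot(*q),np.degrees(np.arctan2(q[1],q[0]))
im=shot('top'); print(an(np.load('d0.npy'),im)); 
ps=[]
for k in range(3): im=shot('top'); print(an(im['pixels'],im)); ps.append(im['pixels'].astype(float))
g=np.mean(ps,0).mean(2); r=np.clip(g[189:194,208:216]-30,0,None); r[:, :]=r
yy,xx=np.mgrid[189:194,208:216]; m=(yy>=190)&(xx>=209)&(xx<=214); r=r*m
for c in range(209,215):
    col=r[:,c-208]; print(c,col,(col*np.arange(189,194)).sum()/max(col.sum(),1))
p=np.mean(ps,0)[190:197,206:212].round(); print(p[...,0],p[...,1],sep='\n')
E
```

```text
(array([-3.6, 21.1]), np.float64(21.38373095027289), np.float64(99.7046473699064))
(array([-4. , 21.7]), np.float64(22.070568013068897), np.float64(100.43468555683638))
(array([-4. , 21.8]), np.float64(22.18571856906073), np.float64(100.27018007267733))
(array([-4. , 21.7]), np.float64(22.062137241599785), np.float64(100.37316451542095))
209 [ 0.   0.  39.4 29.9  0. ] 191.43108974358975
210 [ 0.   0.  42.6 19.   0. ] 191.3086642599278
211 [ 0.   0.  74.3  7.9  0. ] 191.09594594594594
212 [  0.    0.  111.7  15.9   0. ] 191.12456445993033
213 [ 0.   0.  80.1  5.7  0. ] 191.0660621761658
214 [0. 0. 0. 0. 0.] 0.0
[[ 76.  67.  54.  18.  16.  10.]
 [ 63.  70.  28.  69.  73. 104.]
 [ 68.  68.  52.  59.  49.  36.]
 [ 56.  68.  90.  42.  15.   5.]
 [ 47.  68.  99.  47.   9.   3.]
 [ 44.  67.  51.  21.  10.  10.]
 [ 43.  67.  66.  15.  23.  16.]]
[[ 80.  70.  58.  21.  15.  10.]
 [ 70.  74.  30.  72.  75. 109.]
 [ 72.  70.  53.  62.  50.  39.]
 [ 60.  73.  26.  21.  15.   7.]
 [ 50.  72.  44.   9.   8.   6.]
 [ 48.  69.  43.  14.   9.  10.]
 [ 47.  70.  70.  17.  22.  17.]]
```

The pointer line and the red mark agree within about 1°, so the dial is set. Next I'll return to the guard tab.

Emit:
{"op": "move_arm", "data": {
  "plan": [
    {"hand":30,"slide":[-0.8,1,0],"delta_rot":[0,0,0.14]},
    {"hand":30,"slide":[-1.56,1.92,0],"delta_rot":[0,0,0.28]},
    {"hand":30,"slide":[-1.56,1.92,0],"delta_rot":[0,0,0.42]},
    {"hand":30,"slide":[-1.56,1.92,0],"delta_rot":[0,0,0.56]},
    {"hand":30,"slide":[-1.56,1.92,0],"delta_rot":[0,0,0.7]},
    {"hand":30,"slide":[-1.56,1.92,0.8],"delta_rot":[0,0,0.703]},
    {"hand":30,"slide":[-1.56,1.92,2],"delta_rot":[0,0,0.703]},
    {"hand":30,"slide":[-1.56,1.92,3.1],"delta_rot":[0,0,0.703]},
    {"hand":30,"slide":[-1.56,1.92,3.15],"delta_rot":[0,0,0.703]},
    {"hand":30,"slide":[-1.56,1.92,3.15],"delta_rot":[0,0,0.703]}
  ]
}}

```text
time_s: 31.1
ee_pos: [0.4189, 0.0184, 0.1063]
eef_rot: [0.703, 0.711, -0.001, -0.001]
force: [-0.2, 0.2, -0.3]
gripper_width: 0.03
finger_force: 0.0
```

Emit:
{"op": "move_arm", "data": {
  "plan": [
    {"hand":4,"slide":[0,0,0],"delta_rot":[0,0,0]},
    {"hand":4,"slide":[0,0,0],"delta_rot":[0,0,0]},
    {"hand":4,"slide":[0,0,0],"delta_rot":[0,0,0]},
    {"hand":4,"slide":[0,0,0],"delta_rot":[0,0,0]},
    {"hand":4,"slide":[0,0.5,0],"delta_rot":[0,0,0]},
    {"hand":4,"slide":[0,1.1,0],"delta_rot":[0,0,0]},
    {"hand":4,"slide":[0,1.7,0],"delta_rot":[0,0,0]},
    {"hand":4,"slide":[0,2.2,0],"delta_rot":[0,0,0]},
    {"hand":4,"slide":[0,2.5,0],"delta_rot":[0,0,0]},
    {"hand":4,"slide":[0,2.6,0],"delta_rot":[0,0,0]},
    {"hand":4,"slide":[0,2.6,0],"delta_rot":[0,0,0]}
  ],
  "squeeze": 20
}}

```text
time_s: 32.2
ee_pos: [0.4982, 0.0198, 0.1077]
eef_rot: [0.702, 0.712, 0.001, 0.0]
force: [0.3, 2.7, 6.1]
gripper_width: 0.0099
finger_force: 20.0
```

```bash
python3 - <<'E'
from h import *
s=robot.sense(); print(s['time_s'],s['ee_pos'],s['eef_rot'],s['force'])
E
```

```text
32.2 [0.4981677  0.01977861 0.10774576] [7.02330565e-01 7.11850365e-01 8.24579316e-04 3.93811540e-04] [0.27407351 2.66537306 6.10195716]
```

Emit:
{"op": "move_arm", "data": {
  "plan": [
    {"hand":4,"slide":[-0.03,0.06,-0.05],"delta_rot":[0,0,0]},
    {"hand":4,"slide":[-0.03,0.12,-0.05],"delta_rot":[0,0,0]},
    {"hand":4,"slide":[-0.03,0.12,-0.05],"delta_rot":[0,0,0]},
    {"hand":4,"slide":[-0.03,0.12,-0.05],"delta_rot":[0,0,0]}
  ]
}}

```text
time_s: 32.6
ee_pos: [0.4984, 0.0197, 0.1077]
eef_rot: [0.702, 0.712, -0.001, -0.003]
force: [-7.9, 5.3, 6.8]
gripper_width: 0.0097
finger_force: 20.0
```

At the stop: 3 mm more command moved it only 0.2 mm and gave -8 N. I'll release, back off and check.

Emit:
{"op": "move_arm", "data": {
  "plan": [
    {"hand":4,"slide":[0,-0.1,0],"delta_rot":[0,0,0]},
    {"hand":30,"slide":[0,-0.1,0],"delta_rot":[0,0,0]},
    {"hand":30,"slide":[0,-0.1,0],"delta_rot":[0,0,0]},
    {"hand":30,"slide":[0,-0.1,0],"delta_rot":[0,0,0]},
    {"hand":30,"slide":[0,-0.1,-1],"delta_rot":[0,0,0]},
    {"hand":30,"slide":[0,-0.1,-2.5],"delta_rot":[0,0,0]},
    {"hand":30,"slide":[0,-0.1,-3.5],"delta_rot":[0,0,0]},
    {"hand":30,"slide":[0.5,-1.7,-3.5],"delta_rot":[0,0,0]},
    {"hand":30,"slide":[1,-3.3,-3.5],"delta_rot":[0,0,-0.14]},
    {"hand":30,"slide":[1.5,-5,-3.5],"delta_rot":[0,0,-0.28]},
    {"hand":30,"slide":[1.5,-5,-3.5],"delta_rot":[0,0,-0.42]},
    {"hand":30,"slide":[1.5,-5,-3.5],"delta_rot":[0,0,-0.6]}
  ]
}}

```text
time_s: 33.8
ee_pos: [0.3491, 0.0618, 0.2131]
eef_rot: [0.471, 0.882, 0.0, 0.001]
force: [0.6, -0.2, 0.3]
gripper_width: 0.0301
finger_force: 0.0
```

```bash
python3 - <<'E'
from h import *
np.set_printoptions(suppress=True,precision=1)
im=shot('top'); cr=(200,178,280,232); u=up(im,cr); hsv=cv2.cvtColor(u,cv2.COLOR_RGB2HSV); m=cv2.inRange(hsv,(5,150,120),(20,255,255)); n,l,st,ce=cv2.connectedComponentsWithStats(m)
for i in range(1,n):
    if st[i,4]>200: print('orange',st[i],w(im,cr,ce[i],.126)*1000)
a=cv2.cvtColor(im['pixels'],cv2.COLOR_RGB2GRAY)[195:228,225:285]
for nm,(y0,y1,x0,x1) in {'well':(180,228,228,275),'bottle':(105,160,185,215)}.items():
    pass
b=cv2.cvtColor(cv2.imread('pics/t4.png'),cv2.COLOR_BGR2GRAY)
c=cv2.cvtColor(cv2.resize(im['pixels'][110:240,190:290],None,fx=4,fy=4,interpolation=cv2.INTER_CUBIC),cv2.COLOR_RGB2GRAY)
d=cv2.absdiff(b,c); print('well',d[290:460,165:320].mean(),'basket',d[20:240,80:360].mean(),'bottle',d[90:180,0:70].mean(),'guard',d[290:355,55:155].mean())
print(robot.sense()['ee_pos'],robot.sense()['time_s'],robot.sense()['force'])
E
```

```text
orange [ 49  61  50  18 791] [[494.7  18.2]]
well 9.685464895635674 basket 1.8505194805194805 bottle 1.8801587301587301 guard 2.880923076923077
[0.3 0.1 0.2] 33.85 [ 1.  -0.1  1.2]
```

The guard, basket and bottle match the earlier view. The well region differs, which may be shadow, so I'll compare the hole and lug positions.

```bash
python3 - <<'E'
from h import *
im=shot('top')
b=cv2.cvtColor(cv2.imread('pics/t4.png'),cv2.COLOR_BGR2GRAY)
c=cv2.cvtColor(cv2.resize(im['pixels'][110:240,190:290],None,fx=4,fy=4,interpolation=cv2.INTER_CUBIC),cv2.COLOR_RGB2GRAY)
for g in(b,c):
    g=g[295:460,165:322]; cs,_=cv2.findContours((g<40).astype(np.uint8),cv2.RETR_LIST,cv2.CHAIN_APPROX_NONE)
    print([ (np.array(cv2.boundingRect(k))+[165,295,0,0]).tolist() for k in cs if 60<cv2.contourArea(k)<1500])
d=cv2.absdiff(b,c)[290:460,165:320]; m=(d>30).astype(np.uint8); n,l,st,ce=cv2.connectedComponentsWithStats(m)
for s in st[1:]:
    if s[4]>80: x,y,ww,hh,_=s; print(s+[165,290,0,0,0],b[290+y:290+y+hh,165+x:165+x+ww].mean(),c[290+y:290+y+hh,165+x:165+x+ww].mean())
E
```

```text
[[212, 427, 8, 25], [178, 427, 22, 22], [282, 419, 22, 22], [228, 417, 21, 21], [293, 369, 15, 15], [233, 366, 23, 23], [308, 365, 10, 87], [176, 361, 25, 64], [204, 330, 44, 18], [283, 318, 18, 17], [165, 315, 28, 136], [246, 314, 10, 9], [182, 314, 19, 18]]
[[181, 429, 18, 18], [212, 424, 8, 28], [283, 419, 21, 21], [229, 416, 20, 22], [303, 405, 13, 47], [293, 370, 15, 14], [312, 366, 6, 35], [233, 366, 22, 23], [176, 361, 25, 62], [212, 352, 7, 26], [203, 330, 45, 18], [283, 318, 18, 17], [165, 316, 37, 135], [246, 314, 10, 10], [182, 314, 18, 18], [168, 303, 117, 117]]
[268 348  28  21 449] 110.91326530612245 61.50170068027211
[220 352  37  25 419] 64.88216216216216 93.8745945945946
[196 368  17  17 142] 58.80968858131488 89.89273356401384
[167 396  34  44 475] 36.598930481283425 57.87032085561497
[284 400  27  28 406] 88.01719576719577 53.992063492063494
[247 405  25  20 279] 57.57 94.158
[217 424  16  17 191] 51.06985294117647 97.19117647058823
[165 436  44  24 497] 63.88920454545455 95.42045454545455
```

All holes and lugs are where they were, so only shadows changed. Handing in.

```bash
python3 -c "
from cell import robot
print(robot.hand_in())"
```

```text
the job is handed in; nothing more can be done
None
```

I handed the job in at about 34 s. The one tube is in the pink basket, the three plates lie flat in the well, the dial is at the red mark within about 1° by camera, the guard is closed against its stop, and the reagent bottle was not touched.

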